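# Put the drained slicing disc away on the spindle of its case

## Robot

A 7-joint arm with a two-finger parallel gripper is mounted at the origin on the work surface; the furniture and walls round the work are solid. World frame = base frame: x ahead of the robot, y to its left, z up, the work surface at z = 0. Lengths are in mm, angles in degrees, forces in N, time in s.
With the tool pointing down it reaches from about 425 to 875 mm from the base axis. Payload 4.7 kg.
Tool frame: the origin (TCP) lies on the centre line of the jaws, within the pads' length; the fingertips stand 14 mm ahead of it and the grasp point (between the pads) lies 5 mm behind it; z points along the fingers, y is the direction in which the jaws open and shut (so a half turn about z gives the same grasp; the last joint's range is limited). The gripper opens to 87 mm and grips with 3 to 60 N. Pads are 19 mm wide; open, the fingers measure 117 mm over their backs; the gripper's body (75 mm by 190 mm) begins 51 mm behind the grasp point.
Start: joints at [-71.9, 18.392, -4.016, 83.108, 1.295, 78.541, -3.26], TCP at [193.232, 620.633, 236.587] pointing down, gripper open.
Joint ranges: [-163.93, 163.93], [-17.29, 119.83], [-79.2, 71.16], [3.27, 140.29], [-89.18, 269.18], [5.43, 117.66], [-154.24, 154.24]. Speed limits (degrees/s): [147.25, 147.25, 180, 180, 180, 180, 180].

## Interface

Orientations are given as [roll, pitch, yaw] about the fixed x, y, z axes, in that order (R = Rz(yaw) Ry(pitch) Rx(roll)).
In Python, from workcell import manip, vision gives the robot as it stands.
- The arm moves only by the tool play_rows, never from a script. Its argument "deltas" is one flat list of numbers, 6 for each row, row after row: the shift along the tool's x, y, z in units of 25 mm (1.0 is 25 mm), then the turn, a rotation vector about the tool's x, y, z in units of 6 degrees (1.0 is 6 degrees). In form: [dx, dy, dz, rx, ry, rz, dx, dy, dz, rx, ry, rz, ...]. A call has 1 to 20 rows; each row shifts and turns the pose as measured when the row begins, along the tool's axes as they then stand; what a row does not reach is not made up. A row lasts 1/12 s, in which the tool goes at most 41.7 mm and 7.16 degrees, less where a joint would pass 70% of its speed; a pose out of reach is approached as far as the arm can. A call is refused whole if a number of a shift passes 1 or a number of a turn 1, either way. A call with a gripper value outside its range is refused whole. "gripper" is the finger opening in mm, from 0 to 87, set as the call begins (left out, the last holds). The fingers move at their own pace and stop on an object; the grip force is fixed at half the most. Time passes only in rows, so rows that do not move let the fingers close. It gives the time, the measured TCP pose, the force and the opening at its end, in the units of the state.
- manip.read_state(): the state, without advancing time (a new reading comes with each control period).
- vision.camera(name): name is "scene" or "top" or "wrist"; returns (picture, depth): 384x512x3 uint8, blue, green, red; 384x512 float32, mm along the optical axis (not along the pixel's ray), 0 where there is no reading.
- vision.camera_model(name): a dict with "fx", "fy", "cx", "cy" (pixels), "R" (3x3) and "t" (3): a world point X has camera coordinates R X + t. Camera axes: x right, y down, z forward; pixel columns grow to the right and rows downward; lengths in mm; the calibration is good to about 2 mm. A picture is of the moment at which its call begins: read the wrist's pose just before it. camera_model takes no time and is no camera call; for the wrist camera it gives the pose at the moment of the call.
- manip.finish_job(): hands the job in, once; it reports no verdict.
The state is a dict: "time": time; "joint_positions": joint angles; "joint_vel": joint speeds; "joint_torque": joint torques, N m; "tcp_pos": TCP position; "tcp_rot": TCP orientation; "ft_force": force on the tool from outside, world axes, zero at the start; "moment": the same for the moment, N m; "finger_gap": opening from 0.0 (shut) to 1.0 (fully open).
Only numpy, scipy, OpenCV 4.12 (cv2) and the standard library are available. Lean on these libraries where they do the work, as an engineer would, in place of code of your own. Each camera call takes 0.05 s, during which the arm holds its last target.

## Task

The food processor's slicing disc has drained in the wire rack: lift it out, lay it flat on the worktop with its hub up and let go, then take it by the hub and hang it on the upright spindle of the disc case, fully down. Then lower the hinged lid of the case until it is closed, and leave the timer and the spice jar where they stand.

Things in the scene. Friction and masses are not known exactly. Their poses are not given: they have to be found in the camera images.
- slicing_disc: Steel slicing disc, 110 mm across, 5 mm thick, 0.15 kg, with two short flat blades and a black round hub (42 mm outside, 30 mm high, through bore 23 mm) on one face. Origin: on the disc's axis in its plain face; z runs along the axis through the hub, whose top is at z = 35 mm. It starts standing on edge in the rack, so z is level; when it lies hub up, z points up.
- rack: Fixed low draining rack of bent steel wire, 120 x 75 mm, 62 mm high, with two slots between hoops. Origin: on the worktop under its middle; x runs across the slots. The disc stands on edge in the slot at x = -17 mm, 7 mm above the worktop at its lowest point, its axis along the rack's x, hub towards +x and clear of the hoops; its top edge is 117 mm up.
- case: Fixed grey open storage case for the disc, 136 x 136 mm outside, walls 40 mm high and 4 mm thick, with an upright steel spindle in its middle. Origin: centre of its underside, on the worktop; z up, -x is its front, the lid hinges on the +x rim.
- spindle_foot (a point): Centre of the foot of the spindle, 8 mm above the worktop, on a round boss 56 mm across: the disc's plain face rests here when it is fully down.
- spindle_tip (a point): Tip of the spindle, 65 mm above the worktop. The spindle is 19 mm across and tapers over its top 12 mm.
- case_lid (a joint): Angle of the case's lid in rad: 0 closed, 1.82 fully open. A grey cover 136 x 136 mm and 34 mm deep with a clear window; its stiff hinge keeps it at whatever angle it is left.
- lid_hinge (a point): Middle of the lid's hinge line, 40 mm above the worktop on the case's +x rim; the hinge line runs along the case's y.
- lid_tab (a point): Outer end of the lid's finger tab (60 mm wide, 5 mm thick), in the middle of its free edge, 149 mm from the hinge; at the front of the case, 44 mm up, when closed. The cover's top lies up to 34 mm above the tab (closed), so behind it when open.
- lever_press: Bystander, fixed: citrus press, 262 mm high, on a base 215 x 140 mm. Origin: middle of its base; its lever stands out level over its front (-x, y = 40 mm), 220 to 265 mm up, to a ball 165 mm in front of the origin. (Overhead, a ladle hangs above x 0.23 to 0.38, y -0.24 to -0.08, its underside 0.63 m up, with a strainer beside it: swing the arm past them tucked in.)
- timer: Bystander: kitchen timer, 67 mm across, 54 mm high. Origin: centre of its underside.
- spice_jar: Bystander: spice jar, 45 mm across, 106 mm high. Origin: centre of its underside.

How it is judged (in metres and radians):
On the way, in this order (a step that is already met when the one before it is completed fails the run):
1. the disc lies flat on the worktop, hub up, let go (angle between slicing_disc's own z axis and vertical below 0.1 rad and height (world z) of slicing_disc below 0.006 m and horizontal distance between slicing_disc and case above 0.1 m and contact force between slicing_disc and the fingers below 0.1 N), for 0.2 s.
2. the disc is fully down on the spindle, let go (horizontal distance between slicing_disc and spindle_foot below 0.006 m and z of slicing_disc in the frame of spindle_foot below 0.004 m and angle between slicing_disc's own z axis and vertical below 0.08 rad and contact force between slicing_disc and the fingers below 0.1 N), for 0.2 s.
At the end, for the whole second after the job is handed in: The disc rests hub up on the foot of the spindle (within 4 mm in height, 6 mm of its axis and 0.08 rad of level), still, and the lid is closed to within 0.06 rad (horizontal distance between slicing_disc and spindle_foot below 0.006 m and z of slicing_disc in the frame of spindle_foot below 0.004 m and angle between slicing_disc's own z axis and vertical below 0.08 rad and linear speed of slicing_disc below 0.02 m/s and value of joint case_lid below 0.06 rad); the robot touches nothing.
It fails at once if the spice jar or the timer is moved by more than 30 mm (distance of any of spice_jar, timer from where it was at the start of the episode above 0.03 m).
It also fails if it takes over 72 s, if anything falls off the work surface, if the arm or the gripper's body presses on something with over 40 N, if the wrist force passes 120 N, or if a joint passes its speed limit or range.

## Working session

There is one attempt and no reset: what is moved stays moved. The work goes in short steps, Python scripts to look and compute and a tool call to move; the robot and the scene stay as the last step left them, time stands still between calls to the robot, and variables do not carry over. Pictures are saved under pics/ and viewed, and the job is handed in when it is done.

Besides the shell and the picture viewer there is one more tool, called after "Emit:" as name(argument=value, ...), one argument or row to a line, values as JSON. play_rows: Moves the arm, as the interface text tells. Its arguments: {"type":"object","properties":{"deltas":{"type":"array"},"gripper":{"type":"number"}},"required":["deltas"]}

```bash
mkdir -p pics; ls
python3 - <<'E'
from workcell import manip, vision
import cv2,numpy as np
s=manip.read_state(); print(s)
for n in ["scene","top","wrist"]:
    m=vision.camera_model(n); print(n,m)
    p,d=vision.camera(n); cv2.imwrite(f"pics/{n}0.png",p); np.save(f"pics/{n}0.npy",d)
E
```

```text
pics
{'time': 0.0, 'joint_positions': array([-71.90158168,  18.43841114,  -4.01461363,  83.17500444,
         1.29442238,  78.54131315,  -3.26134243]), 'joint_vel': array([-0.06638034,  0.05705873, -0.02538421,  0.07164068,  0.01607952,
        0.02846197,  0.07157029]), 'joint_torque': array([-3.40053239e-04, -4.91299367e+01, -4.03871499e-01, -3.12526166e+01,
       -6.38242043e-02,  4.37918189e-02,  1.61718890e-04]), 'tcp_pos': array([193.08710589, 620.10194575, 235.46782086]), 'tcp_rot': array([-1.79890480e+02,  5.53560237e-03,  1.62709010e+02]), 'ft_force': array([-0.3400411 , -0.62443605,  0.13378196]), 'moment': array([-0.03866764,  0.03964471,  0.00356557]), 'finger_gap': 0.9988258069585678}
scene {'fx': 471.058579522233, 'fy': 471.058579522233, 'cx': 249.3518535775252, 'cy': 191.2360483461295, 'R': array([[-0.9995757 ,  0.02726468, -0.01024984],
       [ 0.0287015 ,  0.86197721, -0.50613388],
       [-0.00496445, -0.50621332, -0.86239401]]), 't': array([ 473.8975723 ,  -56.57314289, 1247.16790612])}
top {'fx': 470.3902944617451, 'fy': 470.3902944617451, 'cx': 253.79191939064563, 'cy': 192.79704758184474, 'R': array([[-0.02424907, -0.9990969 , -0.03489086],
       [-0.98447117,  0.0299348 , -0.17297521],
       [ 0.17386345,  0.03015456, -0.98430798]]), 't': array([ 102.62496187,  467.10772656, 1185.22369642])}
wrist {'fx': 336.3880068355625, 'fy': 336.3880068355625, 'cx': 258.6755970954695, 'cy': 196.73842443770835, 'R': array([[ 0.29636368,  0.95507168, -0.00258092],
       [ 0.91903446, -0.28444371,  0.27288723],
       [ 0.25989274, -0.08324582, -0.96204257]]), 't': array([-648.71037685,  -32.84946467,  390.69902675])}
```

View pics/scene0.png

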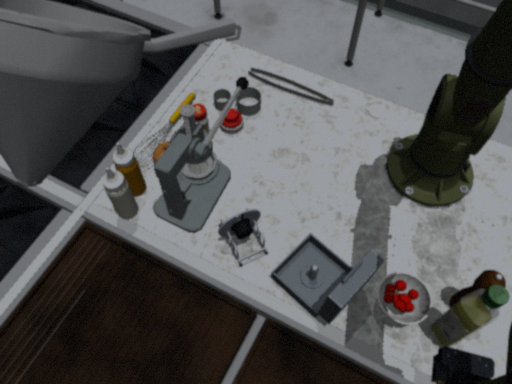

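View pics/top0.png

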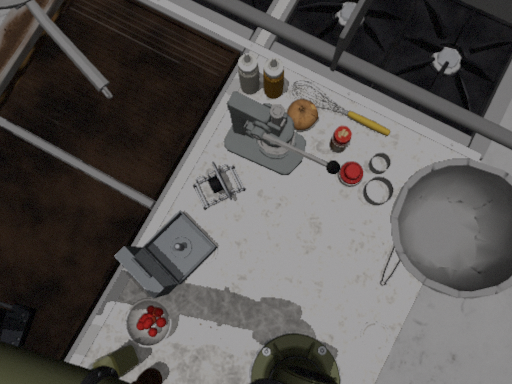

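View pics/wrist0.png

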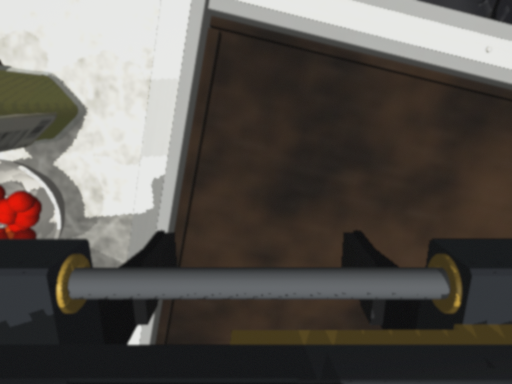

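```bash
cat > h.py <<'E'
import numpy as np,cv2
from workcell import manip,vision
def pts(n,d,m=None):
    m=m or vision.camera_model(n)
    v,u=np.mgrid[0:384,0:512]
    c=np.stack([(u-m['cx'])/m['fx']*d,(v-m['cy'])/m['fy']*d,d],-1)
    return (c-m['t'])@m['R']
def proj(m,X):
    c=np.asarray(X)@m['R'].T+m['t']; return np.stack([c[...,0]/c[...,2]*m['fx']+m['cx'],c[...,1]/c[...,2]*m['fy']+m['cy']],-1)
E
python3 - <<'E'
from h import *
for n,(u,v,w,h) in {"scene":(200,190,200,150),"top":(100,140,160,160)}.items():
    p=cv2.imread(f"pics/{n}0.png"); c=cv2.resize(p[v:v+h,u:u+w],None,fx=3.75,fy=3.75,interpolation=cv2.INTER_CUBIC)
    c=np.clip(c.astype(float)*1.6,0,255).astype(np.uint8)
    cv2.imwrite(f"pics/{n}0z.png",c)
    P=pts(n,np.load(f"pics/{n}0.npy"))
    np.save(f"pics/{n}P.npy",P)
P=np.load("pics/topP.npy")
for u,v in [(180,246),(216,243),(182,213),(145,243),(150,270),(300,300),(120,250),(175,290),(218,185),(240,180),(200,200)]: print(u,v,P[v,u].round(0))
P=np.load("pics/sceneP.npy")
for u,v in [(313,268),(312,235),(274,276),(378,255),(325,318),(240,230),(300,150)]: print(u,v,P[v,u].round(0))
E
```

```text
180 246 [335. 280.  59.]
216 243 [345. 195.   3.]
182 213 [422. 278.  42.]
145 243 [347. 375.  40.]
150 270 [278. 360.  41.]
300 300 [192. -22.  -0.]
120 250 [323. 398. 170.]
175 290 [225. 304.  -1.]
218 185 [486. 179.  80.]
240 180 [513. 128.   4.]
200 200 [462. 237.   2.]
313 268 [340. 289.  62.]
312 235 [331. 197.  38.]
274 276 [426. 293.  30.]
378 255 [223. 307. 172.]
325 318 [324. 398.  55.]
240 230 [500. 199.  80.]
300 150 [334. -76.  -1.]
```

View pics/scene0z.png

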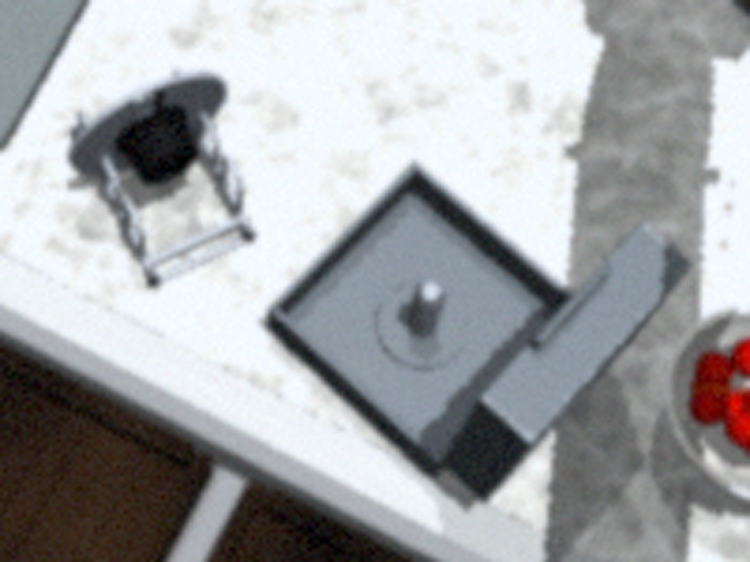

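View pics/top0z.png

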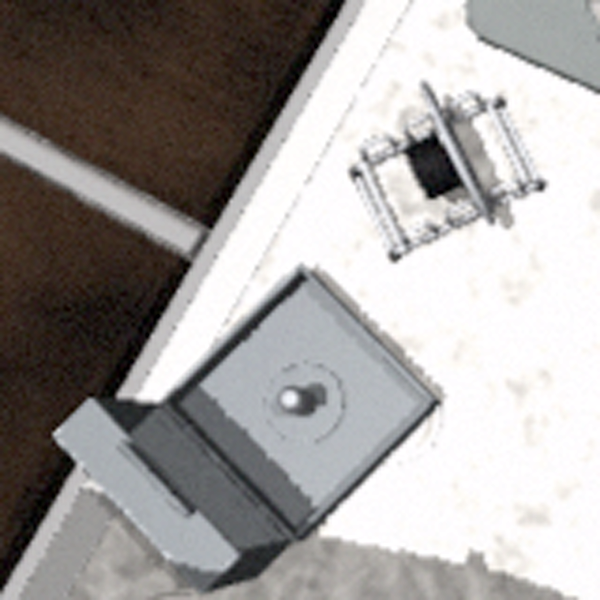

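Run:
```python
from h import *
T=vision.camera_model("top");S=vision.camera_model("scene")
def ray(m,uv):
    d=np.array([(uv[0]-m['cx'])/m['fx'],(uv[1]-m['cy'])/m['fy'],1])@m['R']; o=-m['R'].T@m['t']; return o,d
def onz(m,uv,z):
    o,d=ray(m,uv); return o+d*(z-o[2])/d[2]
def tri(a,b):
    o1,d1=ray(T,a);o2,d2=ray(S,b); A=np.stack([d1,-d2],1); x=np.linalg.lstsq(A,o2-o1,rcond=None)[0]
    p,q=o1+d1*x[0],o2+d2*x[1]; return (p+q)/2,np.linalg.norm(p-q)
f=lambda u,v:(u/3.75+100,v/3.75+140); g=lambda u,v:(u/3.75+200,v/3.75+190)
f2=lambda u,v:((u+.5)/3.75-.5+100,(v+.5)/3.75-.5+140); g2=lambda u,v:((u+.5)/3.75-.5+200,(v+.5)/3.75-.5+190)
print("tip",tri(f2(290,398),g2(432,289)),onz(T,f2(290,398),65),onz(S,g2(432,289),65))
for c in [(308,268),(440,402),(296,538)]: print("topcorner",onz(T,f2(*c),40).round(1))
for c in [(415,168),(268,318),(435,475),(568,290)]: print("scenecorner",onz(S,g2(*c),40).round(1))
print("boss",onz(T,f2(305,402),8),onz(S,g2(420,322),8))
# tab
print("tab ends top/scene", tri(f2(55,435),g2(690,262)))
for n in ["top","scene"]:
    P=np.load(f"pics/{n}P.npy"); X=P.reshape(-1,3)
    k=(X[:,0]>430)&(X[:,0]<580)&(X[:,1]>100)&(X[:,1]<280)
    k2=k&(X[:,2]>75)&(X[:,2]<122); Q=X[k2]; c=np.median(Q,0)
    print(n,len(Q),c,Q.min(0),Q.max(0))
    L=cv2.fitLine(Q[:,:2].astype(np.float32),cv2.DIST_HUBER,0,.01,.01).ravel(); print(L, np.degrees(np.arctan2(L[1],L[0])))
    for q in Q[np.argsort(Q[:,2])[-8:]]: print(q.round(0))
# black hub
for n in ["top","scene"]:
    p=cv2.imread(f"pics/{n}0.png"); P=np.load(f"pics/{n}P.npy")
    m=(p.max(-1)<60)&(P[...,0]>440)&(P[...,0]<570)&(P[...,1]>110)&(P[...,1]<270)&(P[...,2]>20)
    print(n,m.sum(),np.argwhere(m).mean(0),P[m].mean(0),np.percentile(P[m],[5,95],axis=0))
```

```text
tip (array([335.92151368, 286.58991701,  64.67028313]), np.float64(0.10925759968194979)) [335.84814723 286.54386783  65.        ] [336.02143218 286.69828167  65.        ]
topcorner [427.4 279.2  40. ]
topcorner [332.1 188.   40. ]
topcorner [242.8 287.   40. ]
scenecorner [335.1 196.2  40. ]
scenecorner [432.6 292.4  40. ]
scenecorner [341.6 389.9  40. ]
scenecorner [250.2 280.3  40. ]
boss [336.58000827 287.11940373   8.        ] [337.14445534 286.08886864   8.        ]
tab ends top/scene (array([281.91932968, 369.71826216, 326.87813057]), np.float64(45.55841483673537))
top 232 [491.93727897 181.87722797  82.89235108] [452.40069603 149.1312678   75.08120472] [543.90138762 204.87787496 120.5879403 ]
[  0.82688874   0.56236553 486.78302    173.00522   ] 34.219547
[509. 177. 116.]
[520. 182. 116.]
[514. 182. 116.]
[512. 180. 117.]
[507. 177. 117.]
[514. 180. 117.]
[491. 168. 118.]
[501. 175. 121.]
scene 466 [497.6278534 181.6265822  85.7826487] [454.94140324 151.35230938  75.08647449] [548.33775369 207.68770905 119.12180187]
[9.0884608e-01 4.1713157e-01 5.0062714e+02 1.7639038e+02] 24.653624
[505. 179. 117.]
[496. 172. 117.]
[492. 172. 117.]
[496. 177. 117.]
[492. 170. 117.]
[503. 175. 118.]
[503. 177. 118.]
[496. 175. 119.]
top 201 [176.72636816 207.58706468] [490.90077171 190.27281066 117.91694757] [[472.69066401 163.86287295  30.67584607]
 [513.75080871 252.75331208 697.36167806]]
scene 628 [225.28343949 240.16719745] [499.5066046  184.20870579  74.12793819] [[466.82952215 159.25622316  38.80829816]
 [538.41251218 204.87441534 101.25852437]]
```

Run:
```python
from h import *
T=vision.camera_model("top");S=vision.camera_model("scene")
P=np.load("pics/topP.npy"); Q=np.load("pics/sceneP.npy")
def onz(m,uv,z):
    d=np.array([(uv[0]-m['cx'])/m['fx'],(uv[1]-m['cy'])/m['fy'],1])@m['R']; o=-m['R'].T@m['t']; return o+d*(z-o[2])/d[2]
f2=lambda u,v:((u+.5)/3.75-.5+100,(v+.5)/3.75-.5+140)
for c in [(355,172),(395,258),(545,185),(500,100)]: print("rackcorner",onz(T,f2(*c),60).round(1))
a,b=onz(T,f2(427,85),62),onz(T,f2(495,222),62);print("disc ends",a,b,np.linalg.norm(a-b),np.degrees(np.arctan2(*(a-b)[1::-1])))
for n,uv in [("ball",(333,167)),("lever",(300,150)),("timer",(350,173)),("jar",(342,133)),("pressbase",(228,145)),("pb",(290,170)),("pb",(303,150)),("ring",(378,190)),("strainer",(455,230)),("sh",(388,265)),("pillar",(250,112)),("pan",(380,300)),("edge",(200,130)),("bowl",(150,320))]:
    print(n,P[uv[1],uv[0]].round(0))
# disc plane fit from scene cloud
d=np.load("pics/sceneP.npy"); img=cv2.imread("pics/scene0.png")
for n,PP in [("t",P),("s",Q)]:
  X=PP.reshape(-1,3); 
  k=(X[:,2]>88)&(X[:,2]<122)&(np.abs(X[:,0]-500)<60)&(np.abs(X[:,1]-178)<50); Y=X[k]
  best=0
  for yaw in np.arange(10,45,1.):
    nrm=np.array([-np.sin(np.radians(yaw)),np.cos(np.radians(yaw))]); s=Y[:,:2]@nrm
    h,e=np.histogram(s,bins=np.arange(s.min(),s.max()+6,5)); 
    w=max(((s>x)&(s<x+6)).sum() for x in np.arange(s.min(),s.max(),1))
    if w>best: best=w;by=yaw
  print(n,len(Y),best,by)
```

```text
rackcorner [490.5 243.   60. ]
rackcorner [429.7 215.6  60. ]
rackcorner [477.4 111.8  60. ]
rackcorner [538.3 141.8  60. ]
disc ends [550.14504878 192.27913935  62.        ] [452.30020999 146.49598707  62.        ] 108.02642968312308 25.07563938600888
ball [481. -88. 265.]
lever [527. -21. 243.]
timer [ 512. -161.   52.]
jar [ 604. -138.  105.]
pressbase [607. 157.  23.]
pb [532.  -8.  24.]
pb [585. -44.  27.]
ring [ 474. -241.    3.]
strainer [ 308. -184.  642.]
sh [ 276. -254.    0.]
pillar [621.  88. 238.]
pan [ 187. -228.   -3.]
edge [658. 236.   3.]
bowl [155. 353.  62.]
t 91 83 25.0
s 220 202 24.0
```

Emit:
play_rows(
  deltas=[0,0,-0.4,0,0,-0.9,0,0,-0.4,0,0,-0.9,0,0,-0.4,0,0,-0.9,0,0,-0.4,0,0,-0.9,0,0,-0.4,0,0,-0.9,0,0,-0.4,0,0,-0.9,0,0,-0.4,0,0,-0.9,0,0,-0.4,0,0,-0.9,0,0,0,0,0,0],
  gripper=60,
)

```text
time: 0.9
tcp_pos: [192.5, 618.1, 313.2]
tcp_rot: [-179.5, -0.5, -152.0]
ft_force: [-0.7, 1.1, 0.1]
finger_gap: 0.689
```

```bash
cat >> h.py <<'E'
from scipy.spatial.transform import Rotation as Ro
def Rt(): 
    s=manip.read_state(); return Ro.from_euler('xyz',s['tcp_rot'],degrees=True), np.array(s['tcp_pos']), s
def go(target, Rtarget=None):
    R,p,s=Rt(); d=R.inv().apply(np.array(target)-p)/25
    print("tcp",p.round(1),s['tcp_rot'].round(1),"F",np.round(s['ft_force'],1),"gap",round(s['finger_gap']*87,1),"t",round(s['time'],1),"q",np.round(s['joint_positions']))
    print("tool units",d.round(2))
    if Rtarget is not None: print("rotvec units",(np.degrees((R.inv()*Rtarget).as_rotvec())/6).round(2))
def down(ydir): return Ro.from_euler('xyz',[180,0,ydir+90],degrees=True)
E
python3 - <<'E'
from h import *
go([501,169,300],down(115))
for n in ["top","scene"]:
    X=np.load(f"pics/{n}P.npy").reshape(-1,3)
    k=(X[:,2]>92)&(X[:,2]<122)&(np.abs(X[:,0]-500)<60)&(np.abs(X[:,1]-178)<50); Y=X[k]
    a=np.radians(25); s=Y[:,:2]@[-np.sin(a),np.cos(a)]; t=Y[:,:2]@[np.cos(a),np.sin(a)]
    print(n,np.percentile(s,[5,25,50,75,95]),np.percentile(t,[2,50,98]))
a=np.radians(25);print([ -np.sin(a)*501+np.cos(a)*169, np.cos(a)*501+np.sin(a)*169])
E
```

```text
tcp [192.5 618.1 313.2] [-179.5   -0.5 -152. ] F [-0.7  1.1  0.1] gap 59.9 t 0.9 q [-68.  18. -10.  76.   3.  88.  41.]
tool units [ -2.46 -21.65   0.71]
rotvec units [-0.09 -0.08  0.5 ]
top [-56.67249035 -55.57263717 -54.36277569 -53.01798335 -51.0246053 ] [483.50916653 525.48966946 570.34532685]
scene [-55.64147304 -53.2769242  -52.37885245 -51.27606386 -49.9157286 ] [488.23249335 529.7862217  567.69903964]
[np.float64(-58.565733122896575), np.float64(525.4826875395398)]
```

Emit:
play_rows(
  deltas=[-0.1,-1,0,0,0,0.1,-0.1,-1,0,0,0,0.1,-0.1,-1,0,0,0,0.1,-0.1,-1,0,0,0,0.1,-0.1,-1,0,0,0,0.1,-0.1,-1,0,0,0,0,-0.1,-1,0,0,0,0,-0.1,-1,0,0,0,0,-0.1,-1,0,0,0,0,-0.1,-1,0,0,0,0,-0.1,-1,0,0,0,0,-0.1,-1,0,0,0,0,-0.1,-1,0,0,0,0,-0.1,-1,0,0,0,0,-0.1,-1,0,0,0,0,-0.1,-1,0,0,0,0,-0.1,-1,0,0,0,0,0,0,0,0,0,0],
)

```text
time: 2.4
tcp_pos: [409.5, 226.7, 300.6]
tcp_rot: [-179.1, -1.4, -158.0]
ft_force: [-0.4, 0.0, -0.1]
finger_gap: 0.69
```

Run:
```python
from h import *
go([499.5,173.8,200],down(115))
p,d=vision.camera("wrist"); cv2.imwrite("pics/w1.png",p); np.save("pics/w1.npy",d)
X=pts("wrist",d); np.save("pics/w1P.npy",X)
```

```text
tcp [409.5 226.7 300.6] [-179.1   -1.4 -158. ] F [-0.4  0.  -0.1] gap 60.0 t 2.4 q [-43.  -4.  10. 101.   1.  85.  79.]
tool units [-2.65 -3.25  4.01]
rotvec units [-0.14 -0.24 -0.5 ]
```

View pics/w1.png

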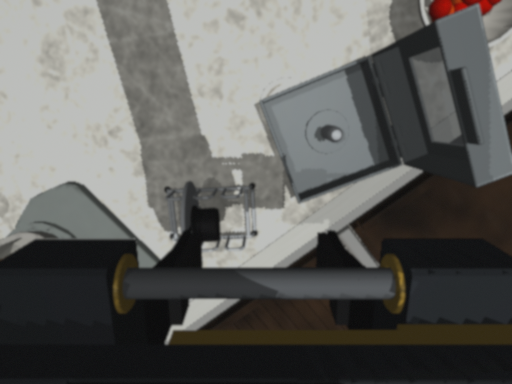

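Emit:
play_rows(
  deltas=[-0.55,-0.65,0.4,0,-0.05,-0.1,-0.55,-0.65,0.4,0,-0.05,-0.1,-0.55,-0.65,0.4,0,-0.05,-0.1,-0.55,-0.65,0.4,-0.05,-0.05,-0.1,-0.55,-0.65,0.4,-0.05,-0.05,-0.1,0,0,0,0,0,0,0,0,0,0,0,0],
)

```text
time: 3.03
tcp_pos: [502.0, 186.6, 244.7]
tcp_rot: [179.8, -0.1, -155.0]
ft_force: [0.2, 0.5, 0.0]
finger_gap: 0.689
```

Run:
```python
from h import *
go([499.5,173.8,180],down(115))
p,d=vision.camera("wrist"); cv2.imwrite("pics/w2.png",p)
X=pts("wrist",d).reshape(-1,3)
k=(X[:,2]>85)&(X[:,2]<125)&(np.abs(X[:,0]-500)<70)&(np.abs(X[:,1]-178)<60); Y=X[k]
a=np.radians(25); s=Y[:,:2]@[-np.sin(a),np.cos(a)]; t=Y[:,:2]@[np.cos(a),np.sin(a)]
print(len(Y),np.percentile(s,[2,5,25,50,75,95,98]),np.percentile(t,[2,50,98]),Y[:,2].max())
print(cv2.fitLine(Y[:,:2].astype(np.float32),cv2.DIST_HUBER,0,.01,.01).ravel())
```

```text
tcp [502.  186.6 244.7] [ 1.798e+02 -1.000e-01 -1.550e+02] F [0.2 0.5 0. ] gap 59.9 t 3.0 q [-38.   4.  15.  99.  -1.  77.  93.]
tool units [ 0.31 -0.43  2.59]
rotvec units [ 0.03 -0.01  0.01]
674 [-57.13530454 -56.85301277 -55.67759152 -54.24190668 -53.05013087
 -50.72023191 -50.36776587] [479.10908335 520.71813995 568.07246622] 117.18933739066416
[9.0634626e-01 4.2253572e-01 4.9356384e+02 1.7028494e+02]
```

View pics/w2.png

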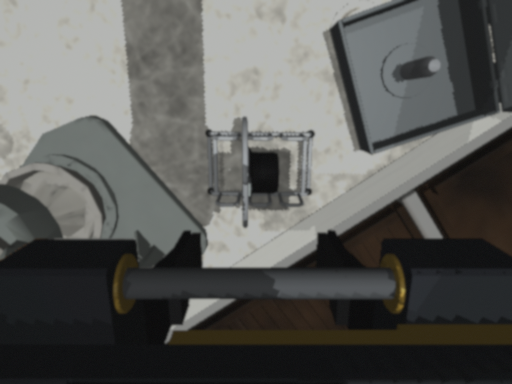

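Run:
```python
from h import *
go([497.2,172.4,105],down(115))
a=np.radians(25)
for n in ["top","scene"]:
    X=np.load(f"pics/{n}P.npy").reshape(-1,3); X=X[(X[:,2]>135)&(X[:,2]<400)&(X[:,0]>400)&(X[:,1]>-100)&(X[:,1]<300)]
    r=X[:,:2]-[497.2,172.4]; s=r@[-np.sin(a),np.cos(a)]; t=r@[np.cos(a),np.sin(a)]
    dist=np.hypot(np.maximum(np.abs(s)-95,0),np.maximum(np.abs(t)-38,0)); i=np.argsort(dist)[:5]; print(n,dist[i].round(),X[i].round())
```

```text
tcp [501.9 186.4 244.5] [ 1.798e+02 -1.000e-01 -1.549e+02] F [ 0.4 -1.7 -0.7] gap 59.7 t 3.1 q [-38.   4.  15.  99.  -1.  77.  93.]
tool units [ 0.4  -0.44  5.58]
rotvec units [ 0.03 -0.01  0.01]
top [13. 14. 14. 15. 15.] [[576.  90. 215.]
 [577.  90. 221.]
 [577.  89. 227.]
 [575.  88. 209.]
 [575.  87. 219.]]
scene [13. 13. 13. 13. 14.] [[576.  90. 223.]
 [578.  91. 224.]
 [580.  92. 222.]
 [577.  90. 227.]
 [575.  88. 228.]]
```

Emit:
play_rows(
  deltas=[0.35,-0.25,0.3,0,0,0,0.3,-0.2,0.6,0,0,0,0,0,0.9,0,0,0,0,0,0.9,0,0,0,0,0,0.8,0,0,0,0,0,0.5,0,0,0,0,0,0,0,0,0,0,0,0,0,0,0],
)

```text
time: 3.75
tcp_pos: [485.8, 181.4, 144.6]
tcp_rot: [179.5, 0.3, -154.4]
ft_force: [0.2, 0.7, -0.2]
finger_gap: 0.692
```

Run:
```python
from h import *
go([492,170,105],down(115))
p,d=vision.camera("wrist"); cv2.imwrite("pics/w3.png",p)
```

```text
tcp [485.8 181.4 144.6] [ 179.5    0.3 -154.4] F [ 0.2  0.7 -0.2] gap 60.2 t 3.8 q [-37.   6.  15. 109.  -2.  65.  94.]
tool units [-0.02 -0.53  1.58]
rotvec units [0.08 0.04 0.1 ]
```

View pics/w3.png

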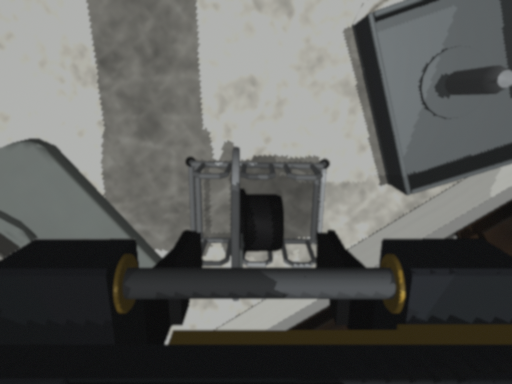

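Emit:
play_rows(
  deltas=[0,-0.35,0,0,0,0,0,-0.3,0,0,0,0,0,-0.05,0.3,0,0,0,0,0,0.7,0,0,0,0,0,0.7,0,0,0,0,0,0.2,0,0,0,0,0,0,0,0,0],
)

```text
time: 4.38
tcp_pos: [499.4, 165.5, 101.6]
tcp_rot: [179.5, 1.0, -154.5]
ft_force: [-0.2, -0.1, -0.6]
finger_gap: 0.688
```

Run:
```python
from h import *
go([492,170,105],down(115))
```

```text
tcp [499.4 165.5 101.6] [ 179.5    1.  -154.5] F [-0.2 -0.1 -0.6] gap 59.9 t 4.4 q [-36.   9.  16. 111.  -4.  59.  98.]
tool units [ 0.19  0.29 -0.13]
rotvec units [0.08 0.17 0.08]
```

Emit:
play_rows(
  deltas=[0.2,0.28,-0.1,0.05,0.15,0.05,0,0,0,0,0,0,0,0,0,0,0,0,0,0,0,0,0,0],
)

```text
time: 4.72
tcp_pos: [493.4, 168.7, 105.8]
tcp_rot: [179.8, 0.2, -154.9]
ft_force: [-0.1, -0.6, 0.6]
finger_gap: 0.69
```

Run:
```python
from h import *
go([492,170,105],down(115))
p,d=vision.camera("wrist"); cv2.imwrite("pics/w4.png",p)
```

```text
tcp [493.4 168.7 105.8] [ 179.8    0.2 -154.9] F [-0.1 -0.6  0.6] gap 60.1 t 4.7 q [-36.   9.  16. 111.  -3.  60.  96.]
tool units [0.03 0.07 0.03]
rotvec units [0.03 0.04 0.01]
```

View pics/w4.png

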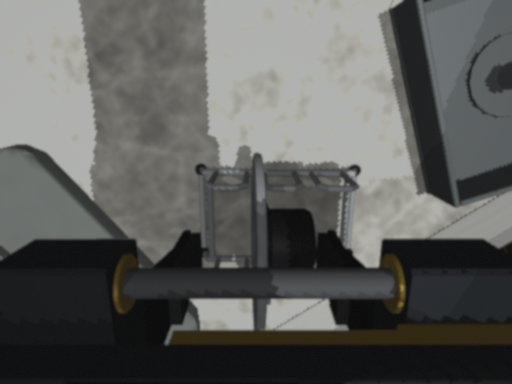

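Emit:
play_rows(
  deltas=[0,0,0,0,0,0,0,0,0,0,0,0,0,0,0,0,0,0,0,0,0,0,0,0,0,0,0,0,0,0,0,0,0,0,0,0,0,0,0,0,0,0,0,0,0,0,0,0],
  gripper=0,
)

```text
time: 5.43
tcp_pos: [494.7, 167.9, 106.8]
tcp_rot: [179.8, 0.4, -155.0]
ft_force: [0.4, 0.5, 0.4]
finger_gap: 0.17
```

Emit:
play_rows(
  deltas=[0,0,-0.3,0,0,0,0,0,-0.6,0,0,0,0,0,-0.8,0,0,0,0,0,-0.8,0,0,0,0,0,-0.8,0,0,0,0,0,-0.8,0,0,0,0,0,-0.5,0,0,0,0,0,0,0,0,0,0,0,0,0,0,0],
)

```text
time: 6.18
tcp_pos: [491.7, 166.1, 227.4]
tcp_rot: [179.9, 0.0, -155.0]
ft_force: [0.1, 0.4, -0.7]
finger_gap: 0.051
```

Run:
```python
from h import *
go([420,80,230],down(-65))
for n in ["wrist","scene"]:
    p,d=vision.camera(n); cv2.imwrite(f"pics/{n}5.png",p)
```

```text
tcp [491.7 166.1 227.4] [ 179.9    0.  -155. ] F [ 0.1  0.4 -0.7] gap 4.5 t 6.2 q [-37.   2.  16. 103.  -1.  75.  94.]
tool units [ 4.05 -1.91 -0.11]
rotvec units [ 1.e-02 -4.e-02  3.e+01]
```

View pics/wrist5.png

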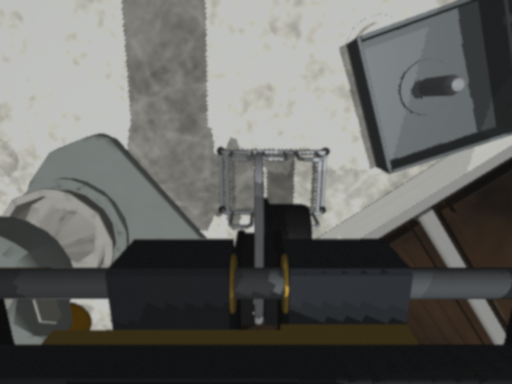

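View pics/scene5.png

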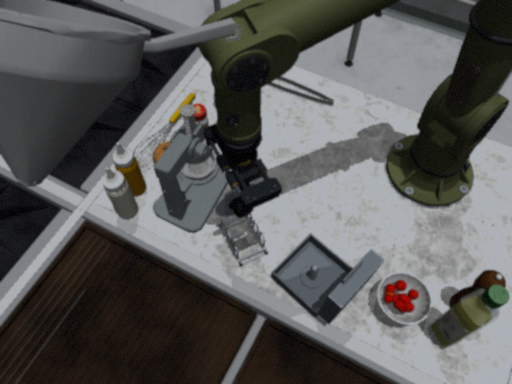

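Emit:
play_rows(
  deltas=[0.8,-0.38,0,0,0,0,0.8,-0.38,0,0,0,0,0.8,-0.38,0,0,0,0,0.8,-0.38,0,0,0,0,0.8,-0.38,0,0,0,0,0,0,0,0,0,0.5,0,0,0,0,0,1,0,0,0,0,0,1,0,0,0,0,0,1,0,0,0,0,0,1,0,0,0,0,0,1,0,0,0,0,0,1,0,0,0,0,0,1,0,0,0,0,0,1,0,0,0,0,0,1,0,0,0,0,0,1,0,0,0,0,0,1,0,0,0,0,0,1,0,0,0,0,0,1,0,0,0,0,0,0],
)

```text
time: 7.95
tcp_pos: [400.6, 72.2, 198.9]
tcp_rot: [-177.2, -0.6, 119.9]
ft_force: [-0.7, 0.4, -1.6]
finger_gap: 0.049
```

Run:
```python
from h import *
go([420,80,230],down(-65))
```

```text
tcp [400.6  72.2 198.9] [-177.2   -0.6  119.9] F [-0.7  0.4 -1.6] gap 4.3 t 8.0 q [-27.  -9.  12. 116.   2.  75.  14.]
tool units [-0.1   0.77 -1.28]
rotvec units [-0.44  0.31 15.82]
```

Emit:
play_rows(
  deltas=[0,0.5,-0.4,0,0,1,0,0.5,-0.4,0,0,1,-0.2,0.3,-0.3,0,0,1,0,0,-0.1,0,0,1,0,0,0,0,0,1,0,0,0,0,0,1,0,0,0,0,0,1,0,0,0,0,0,1,0,0,0,0,0,1,0,0,0,0,0,1,0,0,0,0,0,1,0,0,0,0,0,1,0,0,0,0,0,1,0,0,0,0,0,1,0,0,0,0,0,1,0,0,0,0,0,0.5,0,0,0,0,0,0],
)

```text
time: 9.37
tcp_pos: [425.0, 79.3, 211.0]
tcp_rot: [-179.4, 4.6, 25.4]
ft_force: [-0.8, 0.1, -1.2]
finger_gap: 0.056
```

Run:
```python
from h import *
R=down(-65)*Ro.from_rotvec([-np.radians(48),0,0])
print(R.as_matrix().round(2))
go([420,85,200],R)
```

```text
[[ 0.91  0.28  0.31]
 [ 0.42 -0.61 -0.67]
 [ 0.    0.74 -0.67]]
tcp [425.   79.3 211. ] [-179.4    4.6   25.4] F [-0.8  0.1 -1.2] gap 4.9 t 9.4 q [-23.  -4.   8. 111.   1.  77. -80.]
tool units [-0.05 -0.29  0.45]
rotvec units [-8.09  0.7   0.39]
```

Emit:
play_rows(
  deltas=[0,0,0,-0.5,0.1,0,0,0,0,-1,0.1,0,0,0,0,-1,0.1,0,0,0,0,-1,0.1,0,0,0,0,-1,0.1,0,0,0,0,-1,0.1,0,0,0,0,-1,0.1,0,0,0,0,-1,0,0,0,0,0,-0.5,0,0,0,0,0,0,0,0],
)

```text
time: 10.2
tcp_pos: [425.2, 78.5, 208.0]
tcp_rot: [130.8, 1.4, 28.7]
ft_force: [-0.4, 0.2, -1.5]
finger_gap: 0.054
```

Run:
```python
from h import *
R=down(-65)*Ro.from_rotvec([-np.radians(48),0,0])
go([442,66,90],R)
for n in ["wrist","scene"]:
    p,d=vision.camera(n); cv2.imwrite(f"pics/{n}6.png",p)
```

```text
tcp [425.2  78.5 208. ] [130.8   1.4  28.7] F [-0.4  0.2 -1.5] gap 4.7 t 10.2 q [ -36.    1.  -14.  122.   45.   84. -127.]
tool units [ 0.46 -3.07  3.65]
rotvec units [ 0.21 -0.31  0.58]
```

View pics/wrist6.png

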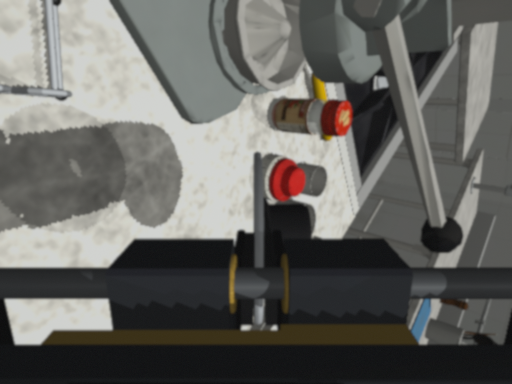

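View pics/scene6.png

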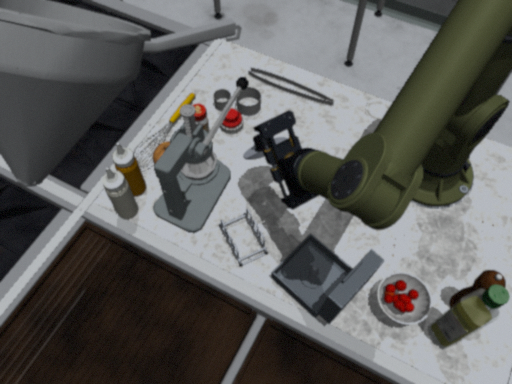

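Run:
```python
from h import *
R=down(-65)*Ro.from_rotvec([-np.radians(48),0,0])
for n in ["scene","top"]:
    p,d=vision.camera(n); X=pts(n,d); cv2.imwrite(f"pics/{n}7.png",p)
    for y in range(100,400,40):
        k=(abs(X[...,1]-y)<20)&(X[...,2]>195)&(X[...,0]>100)
        if k.sum()>5: Y=X[k]; print(n,y,k.sum(),"x",np.percentile(Y[:,0],[2,98]).round(),"z",np.percentile(Y[:,2],[2,50,98]).round())
m=vision.camera_model("wrist"); print("cam",-m['R'].T@m['t'])
```

```text
scene 100 1609 x [182. 658.] z [207. 289. 608.]
scene 140 2551 x [122. 666.] z [209. 607. 637.]
scene 180 3678 x [129. 411.] z [206. 592. 621.]
scene 220 3689 x [163. 397.] z [212. 557. 587.]
scene 260 4121 x [198. 512.] z [366. 528. 717.]
scene 300 5653 x [231. 685.] z [439. 517. 779.]
scene 340 3289 x [245. 582.] z [423. 468. 770.]
scene 380 920 x [270. 578.] z [417. 794. 820.]
top 100 3021 x [133. 653.] z [220. 611. 908.]
top 140 3204 x [130. 646.] z [216. 609. 650.]
top 180 3186 x [139. 399.] z [222. 581. 621.]
top 220 2860 x [173. 385.] z [361. 541. 587.]
top 260 3044 x [210. 521.] z [400. 523. 720.]
top 300 2331 x [233. 570.] z [445. 509. 742.]
top 340 1258 x [246. 582.] z [446. 482. 777.]
top 380 17 x [284. 590.] z [431. 746. 749.]
cam [439.79432527 211.31781679 305.85753939]
```

View pics/top7.png

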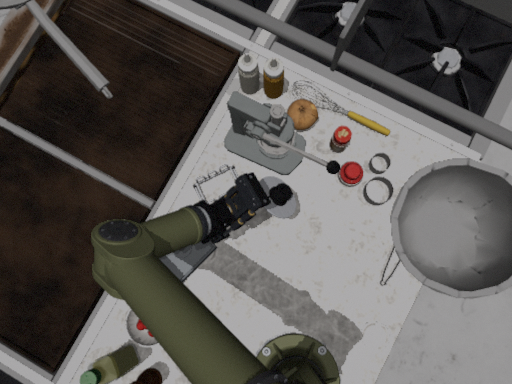

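Run:
```python
from h import *
R=down(-65)*Ro.from_rotvec([-np.radians(48),0,0])
go([447,55,90],R)
```

```text
tcp [426.9  76.5 210.6] [130.9   1.   28.3] F [ 0.3  0.4 -0.8] gap 4.5 t 10.4 q [ -36.    1.  -14.  122.   45.   84. -127.]
tool units [ 0.38 -2.89  4.02]
rotvec units [ 0.18 -0.3   0.48]
```

Emit:
play_rows(
  deltas=[0.05,-0.4,0.55,0,-0.1,0.1,0.05,-0.45,0.6,0,-0.1,0.1,0.05,-0.45,0.6,0,-0.1,0.1,0.05,-0.45,0.6,0,0,0.1,0.05,-0.45,0.6,0,0,0.1,0.05,-0.4,0.55,0,0,0,0,0,0,0,0,0,0,0,0,0,0,0],
)

```text
time: 11.07
tcp_pos: [450.8, 53.8, 107.9]
tcp_rot: [131.6, -1.1, 23.8]
ft_force: [-0.1, -0.1, -1.3]
finger_gap: 0.054
```

Run:
```python
from h import *
R=down(-65)*Ro.from_rotvec([-np.radians(48),0,0])
go([447,55,72],R)
for n in ["scene","top"]:
    p,d=vision.camera(n); np.save(f"pics/{n}8P.npy",pts(n,d)); cv2.imwrite(f"pics/{n}8.png",cv2.resize(p[100:340,130:450],None,fx=2.5,fy=2.5))
```

```text
tcp [450.8  53.8 107.9] [131.6  -1.1  23.8] F [-0.1 -0.1 -1.3] gap 4.7 t 11.1 q [ -34.   11.  -11.  124.   49.   74. -139.]
tool units [-0.15 -1.14  0.87]
rotvec units [ 0.06  0.02 -0.27]
```

View pics/scene8.png

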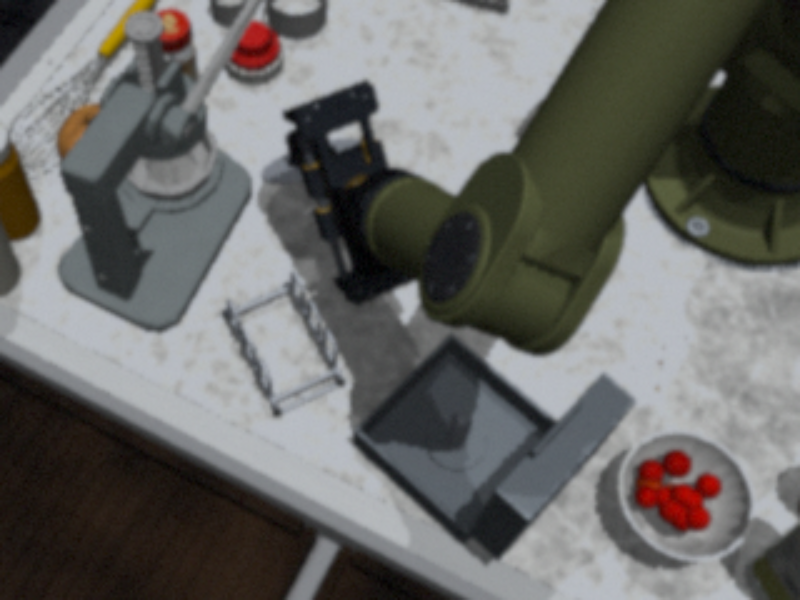

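View pics/top8.png

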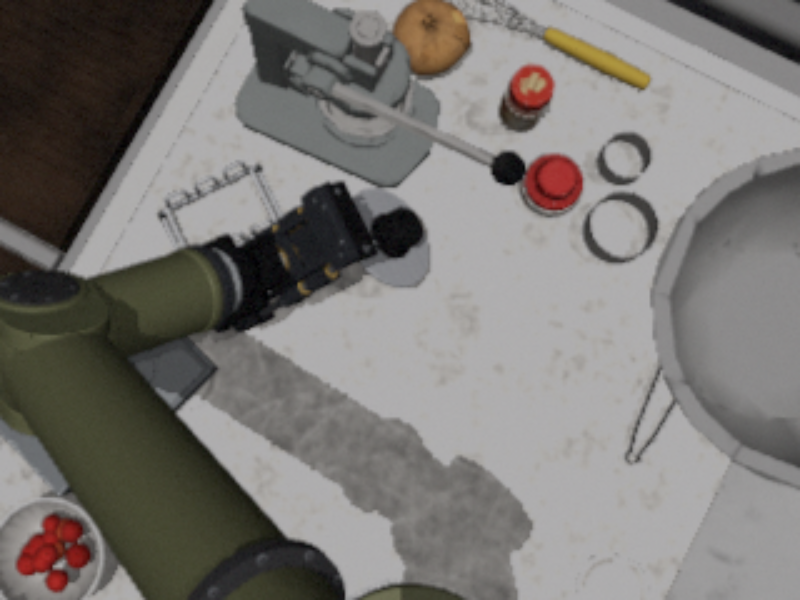

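Emit:
play_rows(
  deltas=[0,-0.27,0.24,0,0,0,0,-0.27,0.24,0,0,0,0,-0.27,0.24,0,0,0,0,0,0,0,0,0],
)

```text
time: 11.5
tcp_pos: [453.3, 56.7, 82.2]
tcp_rot: [131.8, -1.7, 23.9]
ft_force: [-0.9, -0.9, -1.0]
finger_gap: 0.053
```

Run:
```python
from h import *
R=down(-65)*Ro.from_rotvec([-np.radians(48),0,0])
go([447,55,72],R)
p,d=vision.camera("top"); X=pts("top",d); cv2.imwrite("pics/top9.png",cv2.resize(p[160:240,250:330],None,fx=7,fy=7,interpolation=cv2.INTER_CUBIC))
# disc points
k=(abs(X[...,0]-470)<70)&(abs(X[...,1]-20)<70)&(X[...,2]>7)&(p.min(-1)>60); Y=X[k]
print(len(Y),Y[:,2].min(),Y[:,2].max()); A=np.c_[Y[:,:2],np.ones(len(Y))]
c=np.linalg.lstsq(A,Y[:,2],rcond=None)[0]; r=Y[:,2]-A@c; j=abs(r)<6; c=np.linalg.lstsq(A[j],Y[j,2],rcond=None)[0]; print("plane",c,"tilt",np.degrees(np.arctan(np.hypot(c[0],c[1]))),"dir",np.degrees(np.arctan2(c[1],c[0])))
i=np.argsort(Y[j][:,2])[:6]; print(Y[j][i].round())
```

```text
tcp [453.3  56.7  82.2] [131.8  -1.7  23.9] F [-0.9 -0.9 -1. ] gap 4.6 t 11.5 q [ -34.   14.  -11.  125.   51.   72. -142.]
tool units [-0.27 -0.32  0.24]
rotvec units [ 0.04 -0.05 -0.33]
3622 7.9755140657749255 951.4401120981328
plane [  -7.31799024    4.35231292 3944.1767664 ] tilt 83.30143555060953 dir 149.25829167878177
[[530. -10.  21.]
 [534.  -2.  26.]
 [531.  -8.  26.]
 [537.   3.  27.]
 [416.  -0. 897.]
 [417.   1. 898.]]
```

View pics/top9.png

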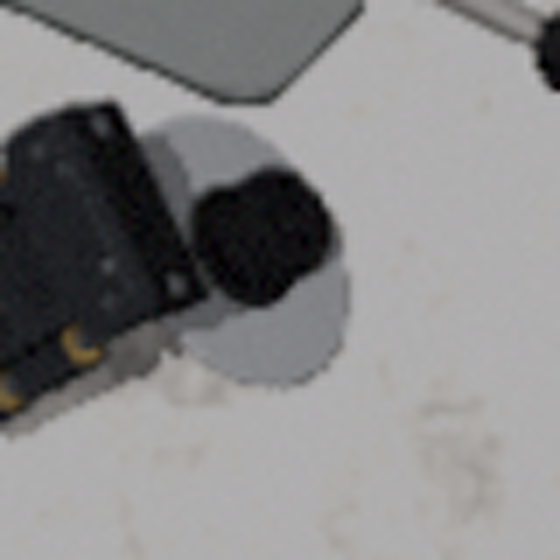

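Emit:
play_rows(
  deltas=[-0.1,-0.2,0.18,0,0,0,-0.1,-0.2,0.18,0,0,0,0,0,0,0,0,0],
)

```text
time: 11.8
tcp_pos: [450.7, 55.8, 70.0]
tcp_rot: [131.6, -1.8, 24.1]
ft_force: [1.1, -1.9, 1.6]
finger_gap: 0.055
```

Emit:
play_rows(
  deltas=[0,-0.1,0.09,0,0,0,0,-0.1,0.09,0,0,0,0,0,0,0,0,0],
)

```text
time: 12.05
tcp_pos: [451.9, 56.8, 64.8]
tcp_rot: [131.4, -2.0, 24.2]
ft_force: [-1.0, -0.3, 1.8]
finger_gap: 0.055
```

Emit:
play_rows(
  deltas=[0,0,0,0,0,0,0,0,0,0,0,0,0,0,0,0,0,0,0,0,0,0,0,0,0,0,0,0,0,0,0,0,0,0,0,0,0,0,0,0,0,0,0,0,0,0,0,0],
  gripper=87,
)

```text
time: 12.72
tcp_pos: [450.7, 55.8, 63.1]
tcp_rot: [131.6, -1.9, 24.1]
ft_force: [-0.7, 0.1, -0.4]
finger_gap: 0.576
```

Run:
```python
from h import *
go([447,55,72])
for n in ["scene","top"]:
    p,d=vision.camera(n); np.save(f"pics/{n}8P.npy",pts(n,d)); cv2.imwrite(f"pics/{n}10.png",cv2.resize(p[100:260,180:390],None,fx=3.5,fy=3.5))
```

```text
tcp [450.7  55.8  63.1] [131.6  -1.9  24.1] F [-0.7  0.1 -0.4] gap 50.1 t 12.7 q [ -35.   16.  -11.  125.   52.   70. -145.]
tool units [-0.14  0.25 -0.26]
```

View pics/top10.png

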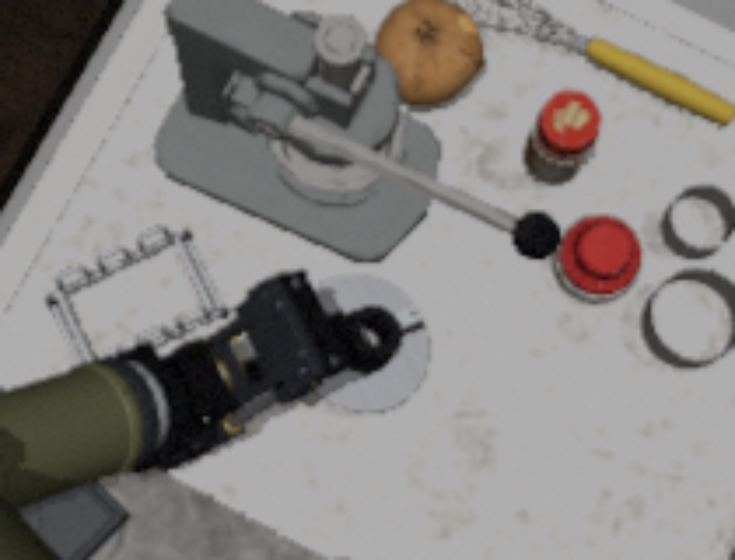

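View pics/scene10.png

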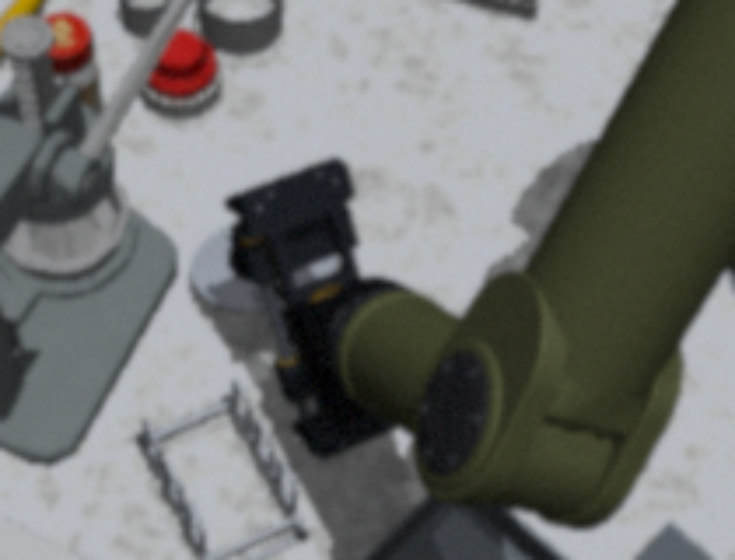

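Emit:
play_rows(
  deltas=[0,0,0,0,0,0,0,0,0,0,0,0,0,0,0,0,0,0,0,0,0,0,0,0,-0.1,-0.25,-0.3,0,0,0,-0.1,-0.25,-0.3,0,0,0,-0.1,-0.2,-0.3,0,0,0,0,0,0,0,0,0],
)

```text
time: 13.48
tcp_pos: [430.4, 81.1, 65.2]
tcp_rot: [131.6, -1.9, 24.0]
ft_force: [-0.5, 0.0, 0.6]
finger_gap: 0.996
```

Run:
```python
from h import *
go([447,55,72])
for n in ["top"]:
    p,d=vision.camera(n); np.save(f"pics/{n}8P.npy",pts(n,d)); cv2.imwrite(f"pics/{n}11.png",cv2.resize(p[120:260,180:340],None,fx=4.5,fy=4.5))
```

```text
tcp [430.4  81.1  65.2] [131.6  -1.9  24. ] F [-0.5  0.   0.6] gap 86.7 t 13.5 q [ -37.   16.  -13.  125.   49.   73. -147.]
tool units [0.19 1.01 0.74]
```

View pics/top11.png

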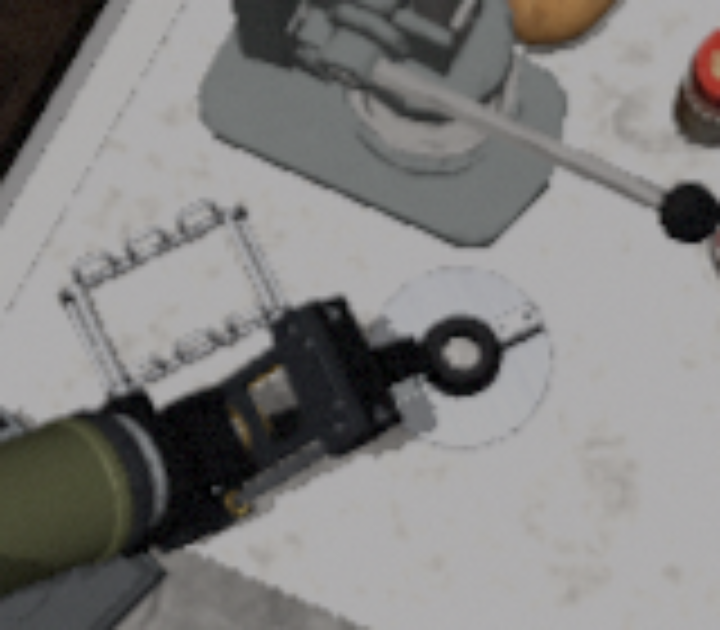

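Emit:
play_rows(
  deltas=[0,0.3,-0.6,0,0,0,0,0.5,-0.7,0,0,0,0,0.6,-0.7,0,0,0,0,0.6,-0.6,0,0,0,0,0.6,-0.6,0,0,0,0,0.5,-0.5,0,0,0,0,0.3,-0.3,0.5,0,0,0,0,0,1,0,0,0,0,0,1,0,0,0,0,0,1,0,0,0,0,0,1,0,0,0,0,0,1,0,0,0,0,0,1,0,0,0,0,0,1,0,0,0,0,0,0.5,0,0,0,0,0,0,0,0],
)

```text
time: 14.87
tcp_pos: [418.5, 98.2, 205.1]
tcp_rot: [-178.5, -2.3, 24.7]
ft_force: [-0.7, -1.2, 0.0]
finger_gap: 1.001
```

Run:
```python
from h import *
import sys
T=vision.camera_model("top");S=vision.camera_model("scene")
for n,m in [("top",T),("scene",S)]:
    p,d=vision.camera(n); X=pts(n,d); cv2.imwrite(f"pics/{n}12.png",p)
    k=((p.max(-1)<70)&(X[...,0]>400)&(X[...,0]<540)&(X[...,1]>-20)&(X[...,1]<110)&(X[...,2]>15)&(X[...,2]<50)).astype(np.uint8)
    cs,_=cv2.findContours(k,cv2.RETR_EXTERNAL,cv2.CHAIN_APPROX_NONE); c=max(cs,key=cv2.contourArea); (u,v),ax,an=cv2.fitEllipse(c)
    print(n,(u,v),ax,len(cs),"z",X[k>0][:,2].max())
    dd=np.array([(u-m['cx'])/m['fx'],(v-m['cy'])/m['fy'],1])@m['R']; o=-m['R'].T@m['t']
    for z in (35,25,20): print(z,(o+dd*(z-o[2])/dd[2]).round(1))
go([470,40,150],down(4))
```

```text
Traceback (most recent call last):
cv2.error: OpenCV(4.12.0) /io/opencv/modules/imgproc/src/shapedescr.cpp:361: error: (-201:Incorrect size of input array) There should be at least 5 points to fit the ellipse in function 'fitEllipseNoDirect'
```

View pics/top12.png

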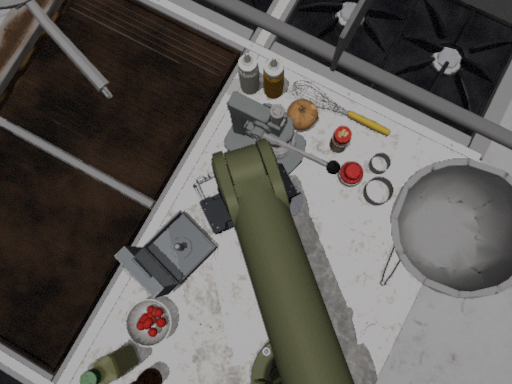

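Run:
```python
from h import *
T=vision.camera_model("top")
u,v=(463.5)/4.5-.5+180,(353.5)/4.5-.5+120
dd=np.array([(u-T['cx'])/T['fx'],(v-T['cy'])/T['fy'],1])@T['R']; o=-T['R'].T@T['t']; print("from top11",o+dd*(35-o[2])/dd[2])
go([470,40,150],down(4))
p,d=vision.camera("wrist"); cv2.imwrite("pics/w13.png",p);p,d=vision.camera("scene"); cv2.imwrite("pics/s13.png",p)
```

```text
from top11 [454.82081474  15.30231307  35.        ]
tcp [418.2  98.7 205. ] [-178.7   -2.3   24.8] F [ 0.1 -0.5 -1.3] gap 87.1 t 14.9 q [-24.  -9.   8. 117.  -0.  71. -81.]
tool units [0.81 3.05 2.16]
rotvec units [  0.03  -0.47 -11.53]
```

View pics/w13.png

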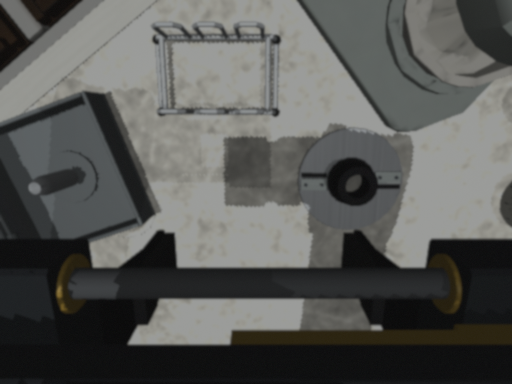

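View pics/s13.png

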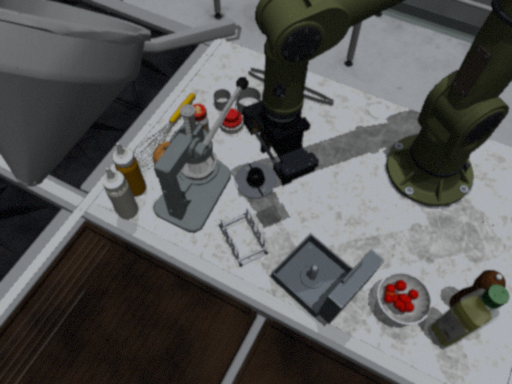

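```bash
cat >> h.py <<'E'
def onz(m,uv,z):
    d=np.array([(uv[0]-m['cx'])/m['fx'],(uv[1]-m['cy'])/m['fy'],1])@m['R']; o=-m['R'].T@m['t']; return o+d*(z-o[2])/d[2]
def hub(p,m,roi,z=35,th=45,save=None):
    x0,y0,x1,y1=roi; k=np.zeros(p.shape[:2],np.uint8); k[y0:y1,x0:x1]=(p[y0:y1,x0:x1].max(-1)<th)
    cs,_=cv2.findContours(k,cv2.RETR_EXTERNAL,cv2.CHAIN_APPROX_NONE); c=max(cs,key=cv2.contourArea); e=cv2.fitEllipse(c)
    print("hub ellipse",np.round(e[0],1),np.round(e[1],1),"->",onz(m,e[0],z).round(1)); return e
E
python3 - <<'E'
from h import *
m=vision.camera_model("wrist"); p,d=vision.camera("wrist")
for th in (40,50,60): hub(p,m,(315,145,390,215),35,th)
X=pts("wrist",d,m); k=(X[...,0]>380)&(X[...,0]<530)&(X[...,1]>-60)&(X[...,1]<90)&(X[...,2]>25)&(X[...,2]<45)
Y=X[k]; print(k.sum(),Y.mean(0),Y.min(0),Y.max(0))
# inner-hole + disc outline by eye (302..403, 127..231)
print("disc outline",onz(m,(351.5,179),5))
S=vision.camera_model("scene"); ps,_=vision.camera("scene"); hub(ps,S,(244,160,270,190),30,60)
E
```

```text
hub ellipse [353.3 181.7] [43.  61.9] -> [459.5  24.9  35. ]
hub ellipse [353.2 181.7] [43.9 62.3] -> [459.5  24.9  35. ]
hub ellipse [353.2 181.7] [44.7 63.6] -> [459.5  25.   35. ]
1362 [470.22907017  17.09635053  32.24946891] [437.14386007  -8.69738047  25.05401822] [529.94881104  37.75721686  36.85595574]
disc outline [459.36534904  18.36395838   5.        ]
hub ellipse [255.1 177.1] [17.3 22.5] -> [459.8  25.9  30. ]
```

Run:
```python
from h import *
m=vision.camera_model("wrist"); p,d=vision.camera("wrist")
X=pts("wrist",d,m)
k=(abs(X[...,0]-458)<40)&(abs(X[...,1]-20)<40)&(X[...,2]>32)&(X[...,2]<40)
Y=X[k]; print(k.sum(),Y.mean(0),((np.percentile(Y,2,axis=0)+np.percentile(Y,98,axis=0))/2).round(1),Y.max(0)-Y.min(0),cv2.minEnclosingCircle(Y[:,:2].astype(np.float32)))
k=(abs(X[...,0]-458)<75)&(abs(X[...,1]-20)<75)&(X[...,2]>2.5)&(X[...,2]<9)
Y=X[k]; print(k.sum(),np.median(Y,0),((np.percentile(Y,1,axis=0)+np.percentile(Y,99,axis=0))/2).round(1),Y.max(0)-Y.min(0))
c=cv2.resize(p[110:250,280:420],None,fx=4,fy=4,interpolation=cv2.INTER_CUBIC); c=np.clip(c*2.,0,255).astype(np.uint8); cv2.imwrite("pics/w14.png",c)
```

```text
930 [458.4341794   17.76052205  34.31301632] [458.3  17.6  34.2] [40.29020751 40.45046803  4.80783758] ((458.3025207519531, 17.357643127441406), 20.41377830505371)
6595 [462.41676165  22.03935644   4.61402001] [458.5  17.2   5.6] [119.43189386 117.42395137   6.47972874]
```

View pics/w14.png

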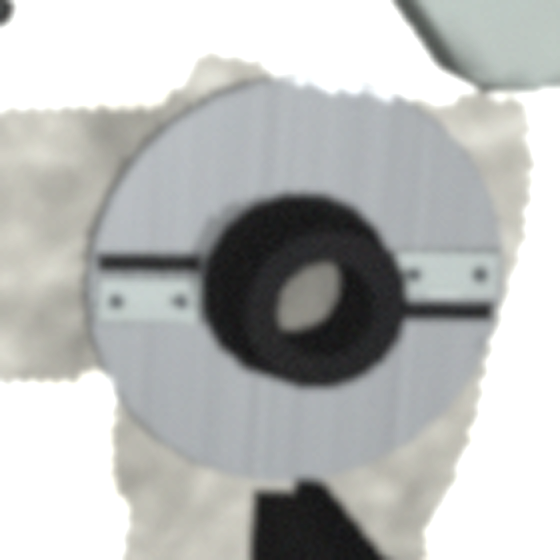

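Run:
```python
from h import *
X=np.concatenate([np.load(f"pics/{n}P.npy").reshape(-1,3) for n in ("top","scene")])
X=X[(X[:,2]>70)&(X[:,2]<330)&(X[:,0]>400)&(X[:,0]<750)&(X[:,1]>-200)&(X[:,1]<150)]
for yd in range(-90,90,15):
    a=np.radians(yd-90); r=X[:,:2]-[458.3,17.5]; s=r@[-np.sin(a),np.cos(a)]; t=r@[np.cos(a),np.sin(a)]
    D=np.hypot(np.maximum(np.abs(s)-95,0),np.maximum(np.abs(t)-38,0)); i=np.argsort(D)[8]; print(yd,D[i].round(),X[i].round())
go([458.3,17.5,150],down(-60))
go([458.3,17.5,150],down(43.7))
```

```text
-90 0.0 [489. -75. 251.]
-75 0.0 [509. -40. 247.]
-60 0.0 [514. -38. 246.]
-45 0.0 [498. -61. 250.]
-30 0.0 [525. -23. 244.]
-15 0.0 [557.  27. 232.]
0 0.0 [539.  16. 237.]
15 0.0 [550.  26. 236.]
30 0.0 [552.  28. 235.]
45 6.0 [558.  56.  92.]
60 24.0 [472. -83. 254.]
75 2.0 [473. -82. 253.]
tcp [417.  102.  204.3] [-178.7   -2.2   25.2] F [-0.2  0.  -0.3] gap 86.9 t 15.2 q [-25.  -9.   8. 117.  -0.  71. -81.]
tool units [-0.03  3.81  2.09]
rotvec units [-0.2  -0.37 -0.79]
tcp [417.  102.  204.3] [-178.7   -2.2   25.2] F [-0.2  0.  -0.3] gap 86.9 t 15.2 q [-25.  -9.   8. 117.  -0.  71. -81.]
tool units [-0.03  3.81  2.09]
rotvec units [  0.2   -0.46 -18.07]
```

Emit:
play_rows(
  deltas=[0,0,-0.1,0,-0.1,-0.6,0,0,-0.1,0,-0.1,-1,0,0,-0.1,0,-0.1,-1,0,0,0,0,-0.1,-1,0,0,0,0,0,-1,0,0,0,0,0,-1,0,0,0,0,0,-1,0,0,0,0,0,-1,0,0,0,0,0,-1,0,0,0,0,0,-1,0,0,0,0,0,-1,0,0,0,0,0,-1,0,0,0,0,0,-1,0,0,0,0,0,-1,0,0,0,0,0,-1,0,0,0,0,0,-1,0,0,0,0,0,-1,0,0,0,0,0,-1,0,0,0,0,0,-1,0,0,0,0,0,-0.5],
)

```text
time: 16.83
tcp_pos: [406.8, 120.9, 206.5]
tcp_rot: [-178.9, -0.4, 148.5]
ft_force: [0.2, 0.2, -0.1]
finger_gap: 0.999
```

Run:
```python
from h import *
go([458.3,17.5,140],down(58))
```

```text
tcp [406.8 120.9 206.5] [-178.9   -0.4  148.5] F [ 0.2  0.2 -0.1] gap 86.9 t 16.8 q [-35.  -8.  14. 115.   2.  74.  36.]
tool units [-3.94 -2.4   2.67]
rotvec units [-0.18 -0.07  0.09]
```

Emit:
play_rows(
  deltas=[-0.6,-0.4,0.2,0,0,0,-0.7,-0.4,0.2,0,0,0,-0.7,-0.4,0.2,0,0,0,-0.7,-0.4,0.2,0,0,0,-0.7,-0.4,0.2,0,0,0,-0.4,-0.3,0.2,-0.1,-0.1,0,0,0,0,0,0,0,0,0,0,0,0,0],
)

```text
time: 17.5
tcp_pos: [457.8, 28.4, 174.4]
tcp_rot: [-179.2, 0.3, 150.1]
ft_force: [-0.7, 0.8, 0.1]
finger_gap: 0.996
```

Run:
```python
from h import *
go([458.3,17.5,100],down(58))
```

```text
tcp [457.8  28.4 174.4] [-179.2    0.3  150.1] F [-0.7  0.8  0.1] gap 86.6 t 17.5 q [-30.  -3.  22. 114.   2.  69.  51.]
tool units [-0.22 -0.33  2.98]
rotvec units [-0.13  0.06  0.35]
```

Emit:
play_rows(
  deltas=[-0.2,-0.3,0.6,-0.1,0.05,0.3,0,0,0.9,0,0,0,0,0,0.9,0,0,0,0,0,0.9,0,0,0,0,0,0.8,0,0,0,0,0,0.3,0,0,0,0,0,0,0,0,0],
)

```text
time: 18.08
tcp_pos: [458.6, 31.2, 63.5]
tcp_rot: [179.9, 0.1, 149.2]
ft_force: [0.0, 1.0, -0.4]
finger_gap: 1.0
```

Run:
```python
from h import *
go([458.3,17.5,24],down(58))
p,d=vision.camera("wrist"); cv2.imwrite("pics/w15.png",p)
```

```text
tcp [458.6  31.2  63.5] [1.799e+02 1.000e-01 1.492e+02] F [ 0.   1.  -0.4] gap 87.0 t 18.1 q [-29.   5.  23. 121.  -2.  54.  54.]
tool units [-0.27 -0.48  1.58]
rotvec units [0.02 0.02 0.21]
```

View pics/w15.png

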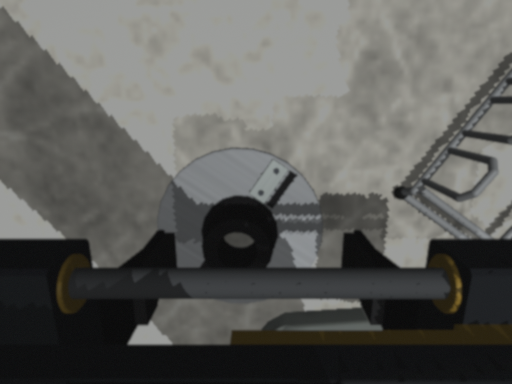

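Emit:
play_rows(
  deltas=[-0.25,-0.45,0,0,0,0.2,0,0,0,0,0,0,0,0,0,0,0,0],
)

```text
time: 18.38
tcp_pos: [460.6, 19.1, 67.2]
tcp_rot: [179.7, 0.3, 148.1]
ft_force: [0.3, -0.4, 0.4]
finger_gap: 1.0
```

Run:
```python
from h import *
go([458.3,17.5,24],down(58))
```

```text
tcp [460.6  19.1  67.2] [179.7   0.3 148.1] F [ 0.3 -0.4  0.4] gap 87.0 t 18.4 q [-28.   4.  23. 121.  -2.  55.  55.]
tool units [ 0.05 -0.11  1.73]
rotvec units [0.05 0.05 0.01]
```

Emit:
play_rows(
  deltas=[0.03,-0.1,0.4,0,0,0,0,0,0.6,0,0,0,0,0,0.5,0,0,0,0,0,0.1,0,0,0,0,0,0,0,0,0,0,0,0,0,0,0],
)

```text
time: 18.88
tcp_pos: [462.0, 16.6, 28.4]
tcp_rot: [179.3, 0.6, 147.9]
ft_force: [0.1, 0.0, -0.0]
finger_gap: 1.001
```

Run:
```python
from h import *
go([458.3,17.5,24],down(58))
p,d=vision.camera("wrist"); cv2.imwrite("pics/w16.png",p)
```

```text
tcp [462.   16.6  28.4] [179.3   0.6 147.9] F [ 0.1  0.  -0. ] gap 87.1 t 18.9 q [-27.   8.  23. 123.  -4.  49.  57.]
tool units [ 0.15 -0.05  0.17]
rotvec units [ 0.12  0.1  -0.01]
```

View pics/w16.png

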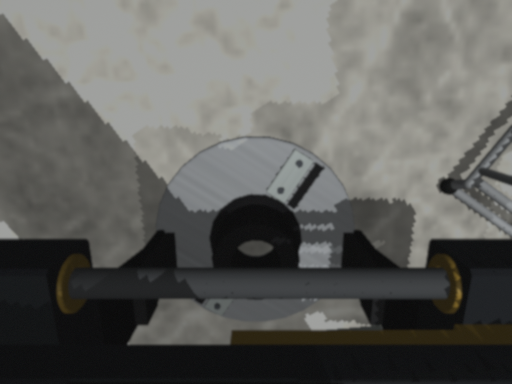

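Emit:
play_rows(
  deltas=[0.15,-0.05,0.14,0.12,0.1,0,0,0,0,0,0,0,0,0,0,0,0,0],
)

```text
time: 19.18
tcp_pos: [459.1, 17.9, 26.2]
tcp_rot: [180.0, 0.1, 147.9]
ft_force: [-0.2, -0.3, 0.6]
finger_gap: 1.001
```

Emit:
play_rows(
  deltas=[0,0,0,0,0,0,0,0,0,0,0,0,0,0,0,0,0,0,0,0,0,0,0,0,0,0,0,0,0,0,0,0,0,0,0,0,0,0,0,0,0,0,0,0,0,0,0,0],
  gripper=30,
)

```text
time: 19.85
tcp_pos: [459.8, 18.1, 27.0]
tcp_rot: [179.9, 0.1, 147.9]
ft_force: [-0.4, -0.9, 1.2]
finger_gap: 0.492
```

Run:
```python
from h import *
go([458.3,17.5,24],down(58))
```

```text
tcp [459.8  18.1  27. ] [1.799e+02 1.000e-01 1.479e+02] F [-0.4 -0.9  1.2] gap 42.8 t 19.9 q [-28.   8.  23. 123.  -4.  50.  56.]
tool units [ 0.04 -0.05  0.12]
rotvec units [ 0.02  0.02 -0.01]
```

Emit:
play_rows(
  deltas=[0,0,0,0,0,0,0,0,0,0,0,0,0,0,-0.3,0,0,0,0,0,-0.6,0,0,0,0,0,-0.8,0,0,0,0,0,-0.8,0,0,0,0,0,-0.8,0,0,0,0,0,-0.7,0,0,0,0,0,-0.4,0,0,0,0,0,0,0,0,0,0,0,0,0,0,0],
  gripper=20,
)

```text
time: 20.77
tcp_pos: [456.6, 17.1, 143.0]
tcp_rot: [-179.9, -0.1, 147.8]
ft_force: [0.0, 1.1, -2.0]
finger_gap: 0.487
```

Run:
```python
from h import *
go([336.2,286.7,140],down(43.7))
p,d=vision.camera("wrist"); cv2.imwrite("pics/w17.png",p)
```

```text
tcp [456.6  17.1 143. ] [-1.799e+02 -1.000e-01  1.478e+02] F [ 0.   1.1 -2. ] gap 42.4 t 20.8 q [-29.  -2.  23. 117.   1.  65.  52.]
tool units [9.82 6.57 0.12]
rotvec units [-0.02 -0.01  2.36]
```

View pics/w17.png

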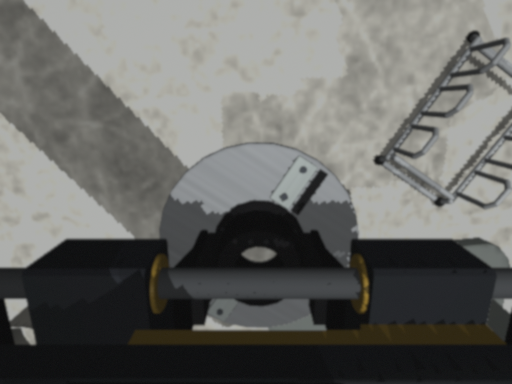

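Emit:
play_rows(
  deltas=[0.5,0.5,0,0,0,0,0.6,0.6,0,0,0,0,0.6,0.6,0,0,0,0,0.6,0.6,0,0,0,0,0.6,0.6,0,0,0,0,0.6,0.6,0,0,0,0,0.6,0.6,0,0,0,0,0.6,0.4,0,0,0,0,0.6,0.3,0,0,0,0,0.6,0.3,0,0,0,0,0.6,0.3,0,0,0,0,0.6,0.3,0,0,0,0,0.6,0.3,0,0,0,0,0.6,0.2,0,0,0,0,0.5,0.1,0,0,0,0,0,0,0,0,0,0,0,0,0,0,0,0],
)

```text
time: 22.23
tcp_pos: [339.0, 271.1, 122.4]
tcp_rot: [-178.0, -0.8, 147.5]
ft_force: [-0.0, -0.3, -1.2]
finger_gap: 0.487
```

Run:
```python
from h import *
go([336.2,286.7,140],down(43.7))
```

```text
tcp [339.  271.1 122.4] [-178.    -0.8  147.5] F [-0.  -0.3 -1.2] gap 42.4 t 22.2 q [-46.  -1.   4. 119.  -0.  64.  16.]
tool units [ 0.44  0.44 -0.71]
rotvec units [-0.35 -0.1   2.31]
```

Emit:
play_rows(
  deltas=[0.1,0.15,-0.25,-0.15,0,0.8,0.15,0.15,-0.2,-0.1,-0.05,0.8,0.15,0.15,-0.2,-0.1,-0.05,0.7,0,0,0,0,0,0,0,0,0,0,0,0],
)

```text
time: 22.65
tcp_pos: [339.8, 281.1, 135.3]
tcp_rot: [-179.6, 0.1, 132.9]
ft_force: [0.3, -0.1, -1.3]
finger_gap: 0.499
```

Run:
```python
from h import *
go([336.2,286.7,120],down(43.7))
m=vision.camera_model("wrist"); p,d=vision.camera("wrist"); cv2.imwrite("pics/w18.png",p)
p,d=vision.camera("top"); cv2.imwrite("pics/t18.png",cv2.resize(p[190:310,100:260],None,fx=5,fy=5))
p,d=vision.camera("scene"); cv2.imwrite("pics/s18.png",cv2.resize(p[200:340,240:400],None,fx=4,fy=4))
```

```text
tcp [339.8 281.1 135.3] [-1.796e+02  1.000e-01  1.329e+02] F [ 0.3 -0.1 -1.3] gap 43.4 t 22.6 q [-47.  -2.   3. 119.   0.  64.  -0.]
tool units [0.26 0.05 0.61]
rotvec units [-0.06  0.02 -0.13]
```

View pics/w18.png

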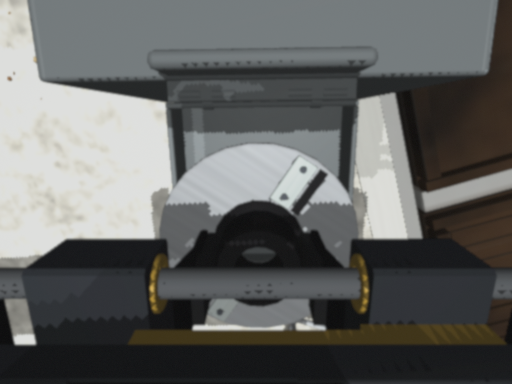

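View pics/s18.png

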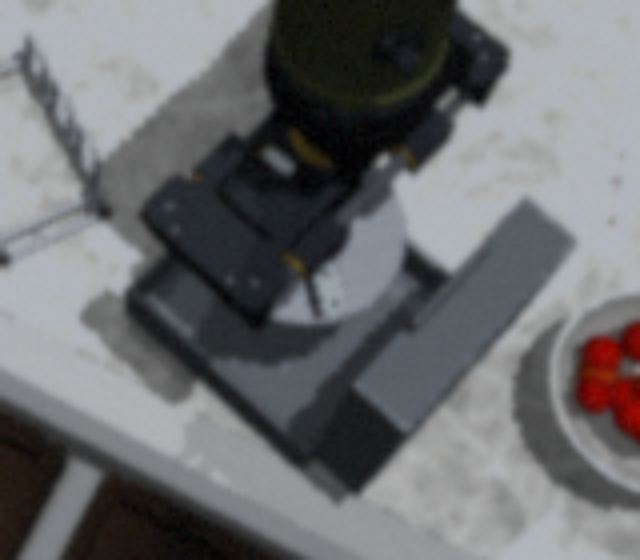

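Emit:
play_rows(
  deltas=[0.22,0.05,0.3,-0.05,0,-0.1,0,0,0.4,0,0,0,0,0,0,0,0,0,0,0,0,0,0,0],
)

```text
time: 23.13
tcp_pos: [336.5, 285.5, 114.8]
tcp_rot: [-179.8, 0.1, 133.6]
ft_force: [-0.2, -0.0, -1.5]
finger_gap: 0.487
```

Run:
```python
from h import *
go([336.9,286,100],down(43.7))
```

```text
tcp [336.5 285.5 114.8] [-1.798e+02  1.000e-01  1.336e+02] F [-0.2 -0.  -1.5] gap 42.4 t 23.1 q [-47.  -1.   3. 120.   0.  61.  -0.]
tool units [0.01 0.03 0.59]
rotvec units [-0.03  0.02 -0.01]
```

Emit:
play_rows(
  deltas=[0,0.02,0.4,0,0,0,0,0,0.4,0,0,0,0,0,0.3,0,0,0,0,0,0,0,0,0,0,0,0,0,0,0],
)

```text
time: 23.55
tcp_pos: [336.2, 285.0, 83.1]
tcp_rot: [-179.7, 0.1, 133.7]
ft_force: [-0.1, 0.5, -1.2]
finger_gap: 0.486
```

Run:
```python
from h import *
go([336.9,286,80],down(43.7))
```

```text
tcp [336.2 285.   83.1] [-1.797e+02  1.000e-01  1.337e+02] F [-0.1  0.5 -1.2] gap 42.3 t 23.6 q [-47.   1.   3. 122.   0.  57.  -0.]
tool units [0.01 0.05 0.12]
rotvec units [-0.05  0.02 -0.  ]
```

Emit:
play_rows(
  deltas=[0.02,0.04,0.3,0,0,0,0,0,0.3,0,0,0,0,0,0.2,0,0,0,0,0,0,0,0,0],
)

```text
time: 23.88
tcp_pos: [336.9, 286.3, 61.4]
tcp_rot: [-179.7, 0.1, 133.7]
ft_force: [-1.4, 0.0, -2.4]
finger_gap: 0.495
```

Run:
```python
from h import *
go([336.9,286,37],down(43.7))
```

```text
tcp [336.9 286.3  61.4] [-1.797e+02  1.000e-01  1.337e+02] F [-1.4  0.  -2.4] gap 43.0 t 23.9 q [-47.   3.   3. 123.  -0.  54.  -0.]
tool units [-0.01 -0.    0.98]
rotvec units [-0.04  0.02 -0.  ]
```

Emit:
play_rows(
  deltas=[0,0,0.3,0,0,0,0,0,0.3,0,0,0,0,0,0.25,0,0,0,0,0,0,0,0,0],
)

```text
time: 24.22
tcp_pos: [337.0, 286.3, 38.0]
tcp_rot: [-179.8, 0.1, 133.7]
ft_force: [-0.4, -0.6, -1.4]
finger_gap: 0.49
```

Run:
```python
from h import *
go([336.9,286,36],down(43.7))
```

```text
tcp [337.  286.3  38. ] [-1.798e+02  1.000e-01  1.337e+02] F [-0.4 -0.6 -1.4] gap 42.7 t 24.2 q [-47.   5.   3. 124.  -0.  51.   0.]
tool units [-0.01 -0.01  0.08]
rotvec units [-0.04  0.02 -0.  ]
```

Emit:
play_rows(
  deltas=[0,0,0.1,0,0,0,0,0,0,0,0,0,0,0,0,0,0,0],
)

```text
time: 24.47
tcp_pos: [337.3, 286.5, 35.2]
tcp_rot: [-179.8, 0.1, 133.7]
ft_force: [-1.0, -0.5, -1.5]
finger_gap: 0.49
```

Emit:
play_rows(
  deltas=[0,0,0,0,0,0,0,0,0,0,0,0,0,0,0,0,0,0,0,0,0,0,0,0,0,0,0,0,0,0,0,0,0,0,0,0],
  gripper=64,
)

```text
time: 24.97
tcp_pos: [338.2, 287.5, 36.6]
tcp_rot: [-180.0, 0.1, 133.7]
ft_force: [-0.0, -0.4, -0.4]
finger_gap: 0.728
```

Emit:
play_rows(
  deltas=[0,0,-0.2,0,0,0,0,0,-0.5,0,0,0,0,0,-0.8,0,0,0,0,0,-0.8,0,0,0,0,0,-0.8,0,0,0,0,0,-0.8,0,0,0,0,0,-0.8,0,0,0,0,0,-0.8,0,0,0,0,0,-0.8,0,0,0,0,0,-0.6,0,0,0,0,0,0,0,0,0],
)

```text
time: 25.88
tcp_pos: [336.9, 286.6, 220.1]
tcp_rot: [-179.9, 0.1, 133.7]
ft_force: [0.3, -0.1, 0.0]
finger_gap: 0.74
```

Run:
```python
from h import *
go([336.9,286,250],down(43.7))
m=vision.camera_model("wrist"); p,d=vision.camera("wrist"); cv2.imwrite("pics/w20.png",p)
X=pts("wrist",d,m); k=(abs(X[...,0]-336)<30)&(abs(X[...,1]-287)<30)&(X[...,2]>38)&(X[...,2]<48)&(p.max(-1)<80)
Y=X[k]; print(k.sum(),Y.mean(0) if k.sum() else 0)
p,d=vision.camera("scene"); cv2.imwrite("pics/s20.png",cv2.resize(p[200:340,240:400],None,fx=4,fy=4))
X=pts("scene",d); k=(abs(X[...,0]-336)<30)&(abs(X[...,1]-287)<30)&(p.max(-1)<60)&(X[...,2]<60); Y=X[k]; print(k.sum(),np.percentile(Y[:,2],[50,90,98]) if k.sum() else 0)
```

```text
tcp [336.9 286.6 220.1] [-1.799e+02  1.000e-01  1.337e+02] F [ 0.3 -0.1  0. ] gap 64.3 t 25.9 q [-47.  -6.   3. 112.   0.  74.  -1.]
tool units [-0.02 -0.02 -1.19]
rotvec units [-0.02  0.02 -0.01]
949 [334.7503274  287.50870332  42.11470421]
258 [40.01033627 44.67199486 51.49902997]
```

View pics/w20.png

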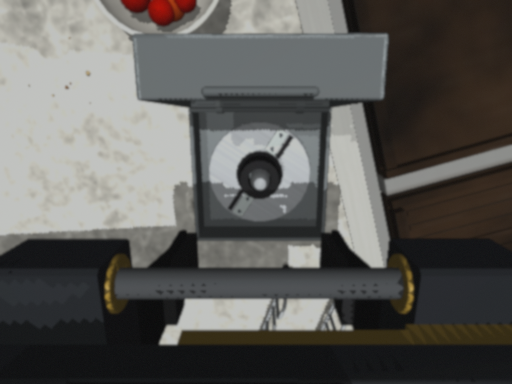

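View pics/s20.png

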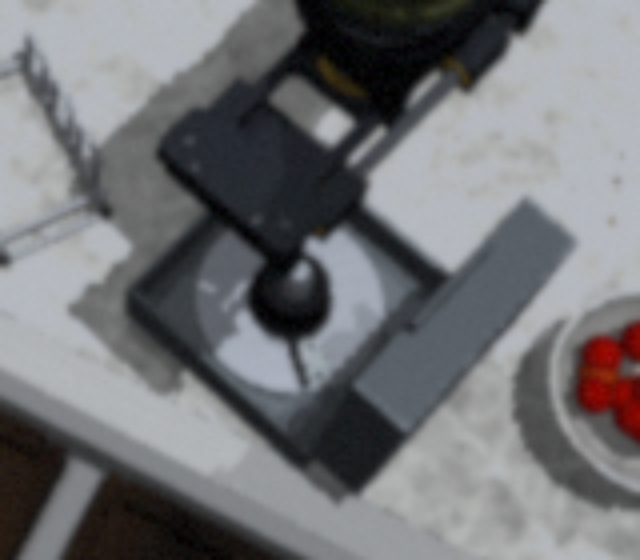

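Emit:
play_rows(
  deltas=[0,0,-0.5,0,0,0,0,0,-0.7,0,0,0,0.3,0,-0.3,0,0,0,0.6,0,0,0,0,0,0.8,0,0,0,0,0,0.8,0,0,0,0,0,0.8,0,0,0,0,0,0.8,0,0,0,0,0,0.8,0,0,0,0,0,0.8,0,0,0,0,0,0.8,0,0,0,0,0,0.2,0,0,0,0,0,0,0,0,0,0,0,0,0,0,0],
  gripper=0,
)

```text
schema error: expected a multiple of 6 numbers
```

```bash
cat >> h.py <<'E'
U=np.array([np.cos(np.radians(133.7)),np.sin(np.radians(133.7)),0]); H=np.array([336.3,286.7,40])+68*U
def uz():
    R,p,s=Rt(); r=p-H; print("u",(r@U).round(1),"lat",(r@[-U[1],U[0],0]).round(1),"z",p[2].round(1),"tip corner rel hinge",((r@U)-9.5).round(1),(p[2]-54).round(1))
def tgt(u,z): return H*[1,1,0]+u*U+[0,0,z]
E
python3 - <<'E'
from h import *
uz(); go(tgt(95,166),down(43.7))
p,d=vision.camera("scene"); cv2.imwrite("pics/s21.png",cv2.resize(p[120:340,200:440],None,fx=3,fy=3))
X=np.load("pics/sceneP.npy").reshape(-1,3); r=X-H; u=r@U; l=r@[-U[1],U[0],0]; k=(abs(l)<25)&(u>-30)&(u<110)&(r[:,2]>20)
for z in range(20,160,15):
    j=k&(abs(r[:,2]-z)<7); print(z,j.sum(),np.percentile(u[j],[3,50,97]).round() if j.sum() else "")
X=np.load("pics/topP.npy").reshape(-1,3); r=X-H; u=r@U; l=r@[-U[1],U[0],0]; k=(abs(l)<25)&(u>-30)&(u<110)&(r[:,2]>20)
for z in range(20,160,15):
    j=k&(abs(r[:,2]-z)<7); print(z,j.sum(),np.percentile(u[j],[3,50,97]).round() if j.sum() else "")
E
```

```text
u -68.5 lat 1.1 z 217.1 tip corner rel hinge -78.0 163.1
tcp [335.9 285.6 217.1] [-1.796e+02  1.000e-01  1.337e+02] F [-0.3 -0.6 -0.2] gap 63.6 t 26.0 q [-47.  -6.   3. 112.   0.  74.  -1.]
tool units [6.55 0.05 2.03]
rotvec units [-0.06  0.02 -0.01]
20 3 [35. 35. 35.]
35 3 [36. 36. 36.]
50 5 [36. 37. 37.]
65 3 [37. 37. 37.]
80 4 [38. 38. 38.]
95 2 [38. 39. 39.]
110 0 
125 24 [20. 36. 41.]
140 325 [13. 26. 40.]
155 64 [ 9. 11. 14.]
20 0 
35 0 
50 0 
65 0 
80 0 
95 0 
110 0 
125 28 [21. 31. 41.]
140 223 [ 8. 25. 40.]
155 47 [ 9. 11. 14.]
```

View pics/s21.png

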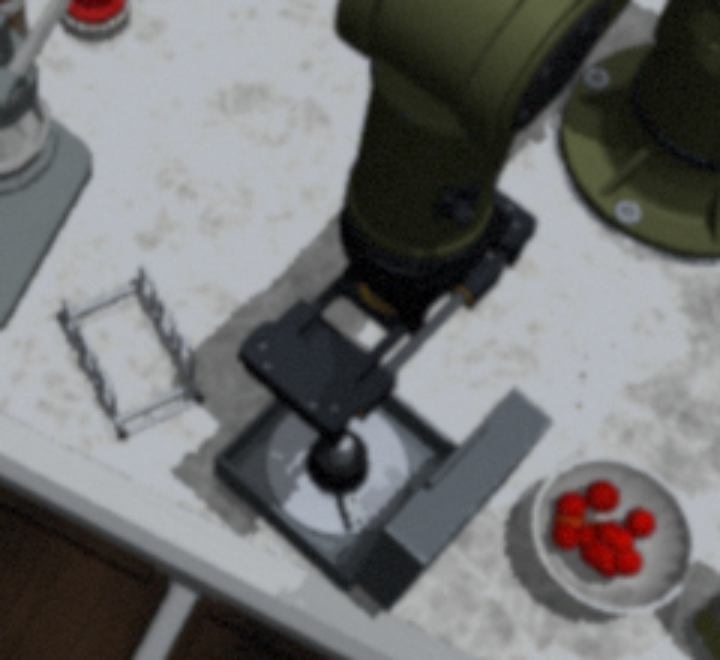

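Emit:
play_rows(
  deltas=[0,0,-0.6,0,0,0,0,0,-0.8,0,0,0,0.4,0,0,0,0,0,0.8,0,0,0,0,0,0.8,0,0,0,0,0,0.8,0,0,0,0,0,0.8,0,0,0,0,0,0.8,0,0,0,0,0,0.8,0,0,0,0,0,0.8,0,0,0,0,0,0,0,0,0,0,0,0,0,0,0],
  gripper=0,
)

```text
schema error: expected a multiple of 6 numbers
```

Run:
```python
from h import *
uz(); go(tgt(75,170),down(43.7))
```

```text
u -68.5 lat 1.8 z 216.0 tip corner rel hinge -78.0 162.0
tcp [335.4 285.1 216. ] [-1.795e+02  1.000e-01  1.337e+02] F [-1.   0.4 -0. ] gap 63.9 t 26.0 q [-47.  -6.   3. 113.   0.  74.  -1.]
tool units [5.75 0.08 1.83]
rotvec units [-0.08  0.02 -0.01]
```

Emit:
play_rows(
  deltas=[0,0,-0.6,0,0,0,0,0,-0.9,0,0,0,0,0,-0.5,0,0,0,0.8,0,0,0,0,0,0.8,0,0,0,0,0,0.8,0,0,0,0,0,0.8,0,0,0,0,0,0.8,0,0,0,0,0,0.8,0,0,0,0,0,0.8,0,0,0,0,0,0.4,0,0,0,0,0],
  gripper=0,
)

```text
time: 26.95
tcp_pos: [225.0, 389.0, 249.2]
tcp_rot: [-177.7, 0.4, 133.1]
ft_force: [-0.8, 0.6, 0.4]
finger_gap: 0.032
```

Emit:
play_rows(
  deltas=[0,0,0,0,0,0,0,0,0,0,0,0],
)

```text
time: 27.12
tcp_pos: [222.9, 389.0, 246.6]
tcp_rot: [-177.4, 0.5, 133.4]
ft_force: [-1.0, -1.0, -0.0]
finger_gap: 0.01
```

Run:
```python
from h import *
uz(); go(tgt(75,170),down(43.7))
```

```text
u 84.3 lat 11.3 z 246.6 tip corner rel hinge 74.8 192.6
tcp [222.9 389.  246.6] [-177.4    0.5  133.4] F [-1. -1. -0.] gap 0.9 t 27.1 q [-55.  -4.  -8. 107.  -1.  80. -19.]
tool units [-0.34  0.59  3.04]
rotvec units [-0.43  0.08 -0.05]
```

Behind the lid. Descend with the finger behind the cover.

Emit:
play_rows(
  deltas=[0,0.25,0.5,-0.2,0.05,0,-0.1,0.25,0.8,-0.2,0,0,-0.1,0.1,0.8,0,0,0,0,0,0.8,0,0,0,0,0,0.2,0,0,0,0,0,0,0,0,0],
)

```text
time: 27.62
tcp_pos: [243.6, 388.9, 164.6]
tcp_rot: [-179.9, 0.4, 132.9]
ft_force: [-0.8, -0.4, 0.1]
finger_gap: 0.007
```

Run:
```python
from h import *
uz(); go(tgt(75,170),down(43.7))
p,d=vision.camera("scene"); cv2.imwrite("pics/s22.png",cv2.resize(p[120:340,200:440],None,fx=3,fy=3))
```

```text
u 70.0 lat -3.6 z 164.6 tip corner rel hinge 60.5 110.6
tcp [243.6 388.9 164.6] [-179.9    0.4  132.9] F [-0.8 -0.4  0.1] gap 0.6 t 27.6 q [-54.  -1.  -7. 114.   0.  68. -19.]
tool units [ 0.2  -0.15 -0.22]
rotvec units [-0.02  0.06 -0.14]
```

View pics/s22.png

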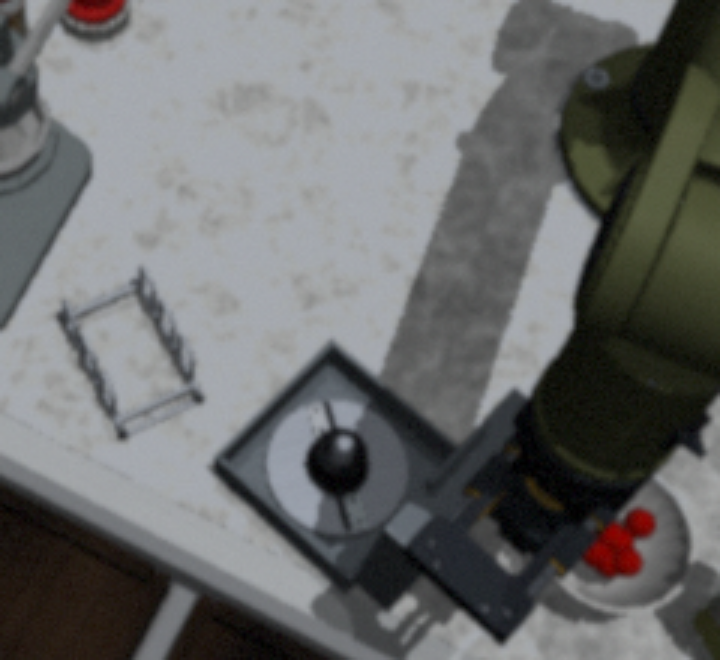

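Emit:
play_rows(
  deltas=[-0.4,0,0,0,0,0,-0.4,0,0,0,0,0,-0.4,0,0,0,0,0,-0.4,0,0,0,0,0],
)

```text
time: 28.0
tcp_pos: [272.3, 361.0, 169.5]
tcp_rot: [179.8, 0.1, 133.0]
ft_force: [-3.6, 0.8, 1.6]
finger_gap: 0.005
```

Run:
```python
from h import *
uz(); go(tgt(14,171),down(43.7))
```

```text
u 30.0 lat -5.1 z 169.5 tip corner rel hinge 20.5 115.5
tcp [272.3 361.  169.5] [1.798e+02 1.000e-01 1.330e+02] F [-3.6  0.8  1.6] gap 0.5 t 28.0 q [-52.  -3.  -4. 115.  -0.  68. -13.]
tool units [-0.64 -0.2  -0.06]
rotvec units [ 0.03  0.02 -0.11]
```

Emit:
play_rows(
  deltas=[-0.5,-0.05,0,0,0,0,-0.6,-0.05,0.05,0,0,0,-0.6,0,0.1,0,0,0,-0.6,0,0.2,0,0,0,-0.5,0,0.3,0,0,0],
)

```text
time: 28.42
tcp_pos: [323.6, 307.8, 159.2]
tcp_rot: [179.1, -0.2, 133.0]
ft_force: [-0.8, -0.4, 2.9]
finger_gap: 0.006
```

Run:
```python
from h import *
uz(); go(tgt(-70.5,139),down(43.7))
```

```text
u -44.0 lat -5.4 z 159.2 tip corner rel hinge -53.5 105.2
tcp [323.6 307.8 159.2] [179.1  -0.2 133. ] F [-0.8 -0.4  2.9] gap 0.5 t 28.4 q [-48.  -4.   1. 117.  -0.  66.  -4.]
tool units [-1.07 -0.22  0.8 ]
rotvec units [ 0.16 -0.03 -0.11]
```

Emit:
play_rows(
  deltas=[-0.5,0,0.4,0,0,0,-0.5,0,0.45,0,0,0,-0.4,0,0.5,0,0,0,-0.3,0,0.5,0,0,0,-0.2,0,0.4,0,0,0],
)

```text
time: 28.83
tcp_pos: [363.3, 267.8, 105.5]
tcp_rot: [178.6, -0.2, 132.7]
ft_force: [0.8, 0.7, 2.1]
finger_gap: 0.005
```

Run:
```python
from h import *
uz(); go(tgt(-105,88),down(43.7))
p,d=vision.camera("scene"); cv2.imwrite("pics/s23.png",cv2.resize(p[120:340,200:440],None,fx=3,fy=3))
```

```text
u -100.3 lat -6.5 z 105.5 tip corner rel hinge -109.8 51.5
tcp [363.3 267.8 105.5] [178.6  -0.2 132.7] F [0.8 0.7 2.1] gap 0.4 t 28.8 q [-44.  -0.   5. 120.  -0.  59.   3.]
tool units [-0.19 -0.27  0.69]
rotvec units [ 0.23 -0.03 -0.18]
```

View pics/s23.png

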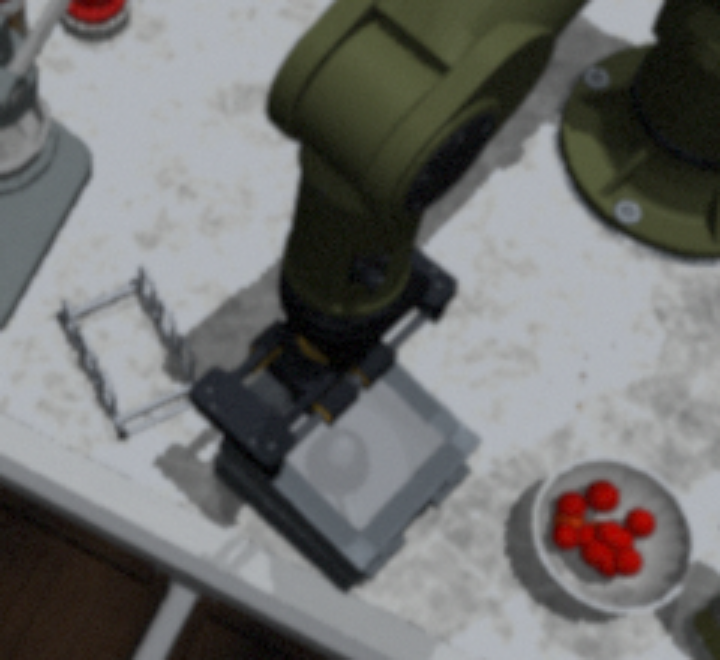

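Nearly closed. Press down gently.

Emit:
play_rows(
  deltas=[-0.1,0,0.3,0,0,0,-0.1,0,0.3,0,0,0,0,0,0.2,0,0,0],
)

```text
time: 29.13
tcp_pos: [369.0, 262.2, 87.7]
tcp_rot: [178.7, -0.1, 132.5]
ft_force: [-20.0, -14.6, 67.3]
finger_gap: 0.005
```

Emit:
play_rows(
  deltas=[0,0,0.15,0,0,0,0,0,0.15,0,0,0],
)

```text
time: 29.3
tcp_pos: [369.0, 262.2, 88.1]
tcp_rot: [178.9, -0.2, 132.5]
ft_force: [-11.5, -7.0, 30.1]
finger_gap: 0.004
```

Run:
```python
from h import *
uz(); go(tgt(-105,88),down(43.7))
```

```text
u -108.3 lat -6.7 z 88.1 tip corner rel hinge -117.8 34.1
tcp [369.  262.2  88.1] [178.9  -0.2 132.5] F [-11.5  -7.   30.1] gap 0.3 t 29.3 q [-44.   1.   5. 121.  -0.  57.   4.]
tool units [ 0.13 -0.27  0.  ]
rotvec units [ 0.18 -0.03 -0.19]
```

Emit:
play_rows(
  deltas=[0,0,-0.4,0,0,0,0,0,-0.7,0,0,0,0,0,-0.8,0,0,0,0,0,-0.8,0,0,0,0,0,-0.8,0,0,0,0,0,-0.8,0,0,0,0,0,-0.8,0,0,0,-0.8,0,-0.4,0,0,0,-0.8,0,0,0,0,0,-0.8,0,0,0,0,0,-0.8,0,0,0,0,0,0,0,0,0,0,0,0,0,0,0,0,0],
)

```text
time: 30.38
tcp_pos: [427.0, 200.7, 236.3]
tcp_rot: [178.3, 0.3, 133.2]
ft_force: [-0.9, 0.3, -0.7]
finger_gap: 0.005
```

Run:
```python
from h import *
uz(); go(tgt(-105,88))
for n in ["scene","top"]:
    p,d=vision.camera(n); X=pts(n,d); cv2.imwrite(f"pics/{n}24.png",p)
    r=X-H; u=r@U; l=r@np.array([-U[1],U[0],0])
    for a,b in [(-130,-115),(-115,-95),(-95,-70),(-70,-40),(-40,-10)]:
        k=(u>a)&(u<b)&(abs(abs(l)-57)<7)&(abs(r[...,2]-34)<25); print(n,a,b,k.sum(),np.median(r[...,2][k]).round(1) if k.sum() else "")
```

```text
u -192.8 lat -6.2 z 236.3 tip corner rel hinge -202.3 182.3
tcp [427.  200.7 236.3] [178.3   0.3 133.2] F [-0.9  0.3 -0.7] gap 0.4 t 30.4 q [-40.  -5.  11. 109.   1.  74.  14.]
tool units [ 3.54 -0.45  5.9 ]
scene -130 -115 75 33.9
scene -115 -95 100 34.2
scene -95 -70 135 34.5
scene -70 -40 162 34.1
scene -40 -10 168 34.2
top -130 -115 0 
top -115 -95 0 
top -95 -70 39 34.2
top -70 -40 93 34.0
top -40 -10 136 34.1
```

View pics/scene24.png

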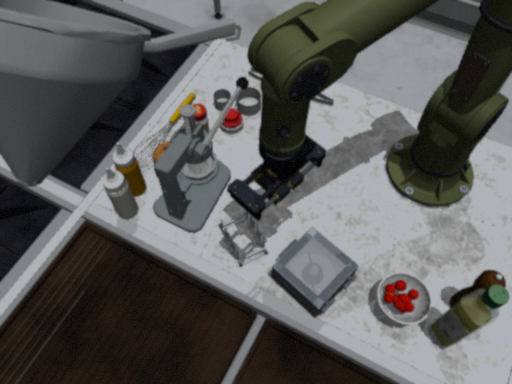

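View pics/top24.png

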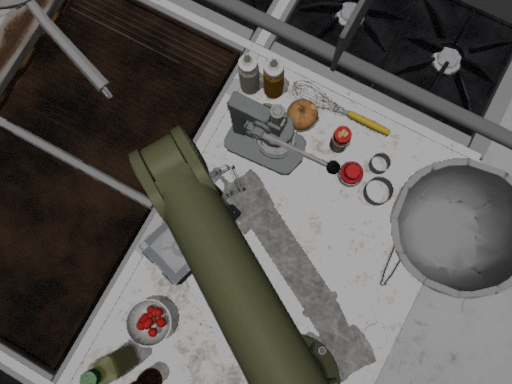

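```bash
python3 -c "
from workcell import manip
print(manip.finish_job())"
```

```text
the job is handed in; nothing more can be done
None
```

The job is done and handed in at about 30 s of the 72 s allowed; no verdict is reported.

**What I did**
- I lifted the disc out of the rack by its rim, tilted it, and set its lower edge on the worktop. Then I opened the jaws so it settled flat with the hub up.
- I took it again by the hub, lowered it over the spindle, and released it.
- I pushed the lid shut from behind with the closed fingers and backed the arm away.

**Last checks**
- **Disc on the worktop:** the hub top measured 34.3 mm up, against 35 mm expected, so it lay flat.
- **Disc on the spindle:** the hub top measured 42.1 mm before I closed the lid, against 43 mm expected. That is fully down, and it is visible through the window, but I did not measure it again with the lid shut.
- **Lid:** the cover top read 33.9 to 34.5 mm above the hinge all along, which means closed.
- **Timer and spice jar:** they look unmoved in the last pictures; I did not measure their positions.
- **Robot:** it stands clear of everything, with the wrist force near zero.

**What did not go smoothly**
- The wrist force reached about 67 N when the lid seated, more than I intended but below the 120 N limit.
- My first hub estimates disagreed by up to about 9 mm. I used the depth-based position, which matched the disc outline to 1–2 mm.
- Two moves were refused for a wrong count of numbers, with no effect on the scene.

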